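# Square the plate to the fence and ratchet the clamp tight

### The arm

A 6-joint arm with a two-finger parallel gripper is mounted at the origin on a cart in front of the work surface, level with it; the furniture and walls round the work are solid. World frame = base frame: x ahead of the robot, y to its left, z up, the work surface at z = 0. Lengths are in m, angles in rad, forces in N, time in s.
With the tool pointing down it reaches from about 0.25 to 0.85 m from the base axis. Payload 12.5 kg.
Tool frame: the origin (TCP) lies midway between the tips of the shut fingers; the grasp point (between the pads) lies 19 mm behind it; x points along the fingers, y is the direction in which the jaws open and shut, and the axes are right-handed (so a half turn about x gives the same grasp; the last joint's range is limited). The gripper opens to 93 mm and grips with 3 to 60 N. Pads are 15 mm wide; open, the fingers measure 128 mm over their backs; the gripper's body (75 mm by 188 mm) begins 65 mm behind the grasp point.
Start: joints at [1.058, 0.351, 1.652, -0, 1.139, -0.085], TCP at [0.228, 0.5, 0.219] pointing down, gripper open.
Joint ranges: [-2.75, 2.75], [-0.79, 2.1], [0.01, 2.65], [-1.57, 4.71], [0.07, 3.14], [-2.87, 2.87]. Speed limits (rad/s): [2.22, 2.22, 2.79, 3.14, 3.14, 3.14].

### API

Orientations are given as a unit quaternion [x, y, z, w].
In Python, from plant import bot gives the robot as it stands.
- The arm moves only by the tool servo_tool, never from a script. Its argument "plan" is a list that holds one entry, the list of rows, each a list of 4 numbers: the shift along the tool's x, y, z in m, then the turn about the tool's x in rad. A call has 1 to 10 rows; each row is the pose to reach, as a shift and turn from the pose commanded when the call began, along the tool's axes at that moment; what a row does not reach only later rows make up. A row lasts 1/8 s, in which the tool goes at most 62.5 mm and 10.7 degrees, less where a joint would pass 70% of its speed; a pose out of reach is approached as far as the arm can. A call with a gripper value outside its range is refused whole. "gripper" is the opening, from 0 (shut) to 1 (fully open), set as the call begins (left out, the last holds). The fingers move at their own pace and stop on an object; the grip force is fixed at half the most. Time passes only in rows, so rows that repeat a pose let the fingers close. It gives the time, the measured TCP pose, the force and the opening at its end, in the units of the state.
- bot.observe(): the state, without advancing time (a new reading comes with each control period).
- bot.read_camera(name): name is "side" or "top"; returns the picture (400x640x3 uint8, red, green, blue); there is no depth.
- bot.camera_params(name): a dict with "fx", "fy", "cx", "cy" (pixels), "extrinsics" (4x4, takes a point from world to camera coordinates). Camera axes: x right, y down, z forward; pixel columns grow to the right and rows downward; lengths in m; the calibration is good to about 2 mm. A picture is of the moment at which its call begins. camera_params takes no time and is no camera call.
- bot.job_done(): hands the job in, once; it reports no verdict.
Trained networks look in the newest picture that a camera, given by its name, has taken for a name from the list of things; names that differ only in an ending like _2 or _b are one class to them, and where a whole thing is asked for, a point or a joint stands for the part that bears it (a point fixed in the world has none). Each returns a list of dicts, best first, with "p" (0 to 1); they miss things now and then, are a little off and sometimes report something else, mostly with a low value. They report only what shows in the picture. A call takes as long as a camera call.
- bot.look_for(camera, label): "at" ([x, y, z] in m, in the coordinates of the camera as it stood for that picture, good to about 4 mm: the middle of the surface that is visible of it).
The state is a dict: "t": time; "qpos": joint angles; "joint_velocities": joint speeds; "effort": joint torques, N m; "ee_pos": TCP position; "tcp_rot": TCP orientation; "force": force on the tool from outside, world axes, zero at the start; "moment": the same for the moment, N m; "grip_width": opening from 0.0 (shut) to 1.0 (fully open).
Only numpy, scipy, OpenCV 4.12 (cv2) and the standard library are available. Lean on these libraries where they do the work, as an engineer would, in place of code of your own. Each camera call takes 0.05 s, during which the arm holds its last target. There are 200 camera calls.

### The job

Swing the metal plate round the pin it sits on until its long side lies along the fence, then work the ratchet clamp's lever back and forth until the clamp has the plate tight: you know it is tight when the lever goes solid well short of the end of its swing. Do not lift the plate off its pin or force the lever, leave the loose tape roll, bearing and vee block alone, and let go of everything at the end.

Things in the scene. Friction and masses are not known exactly. Their poses are not given: they have to be found in the camera images.
- clamp: Fixed grey ratchet clamp, base 110 x 160 mm (x -65 to +45, y +-80), on the left half of the bench, turned. Origin: on the bench under the ratchet wheel's upright axis. Its -x points out under the guard's front rim along the middle position of the lever (towards the robot's front left). The ram advances along a line turned 0.5 rad from the clamp's -y: see pad_face.
- guard_rim (a point): Middle of the front edge of the clear plastic guard (dark rim; clamp x -166 to +44, y +-80; top 204, underside, with its arms, 181 mm above the bench; axes as the clamp's). It overhangs the sleeve by 25 mm: an upright gripper hits it; one tilted 35 to 45 degrees, fingers reaching in and down under the rim along the clamp's +x, body leaning out along its -x, clears it through the whole swing.
- wheel_top (a point): Centre of the ratchet wheel's top, 61 mm above the bench: 73 mm across, 20 saw teeth, turns with the wheel. One tooth advances the ram 4.5 mm. A pawl under the lever drives it on the forward stroke and clicks over teeth on the return; a second pawl keeps it from running back. Under the guard.
- lever: Steel ratchet lever; origin under the wheel's axis on the bench plane, its own -x runs along it to the sleeve. Swings easily (1 to 8 N at the sleeve) between stops 0.40 rad either side of the clamp's -x and stays where left, unless the tight clamp springs it back. Forward (driving) is sleeve towards the clamp's +y, clockwise from above; a full stroke is two teeth.
- lever_grip (a point): Centre of the lever's black rubber sleeve, 141 mm from the wheel's axis, 71 mm above the bench; axes as the lever's. The sleeve is 19 mm wide, 16 mm high (63 to 79 mm above the bench), from 128 to 158 mm from the axis, well inside under the guard's rim.
- pad: Metal pad on two sprung stems in front of the ram head: 12 mm of spring travel, 4 N at first touch, 28 N pressed home. Once home against the ram head, ram, wheel and lever go solid: now it is tight. On letting go the ram drops back less than one tooth on to the holding pawl. Origin: on the wheel's axis at first; it moves with the pad. Axes as the nest's.
- pad_face (a point): Centre of the pad's flat front face (42 mm wide, 28 mm high), 30 mm above the bench; axes as the nest's: it advances along its -y.
- nest: Fixed grey bed, 100 x 150 x 10 mm, in front of the pad and square to it (turned +0.5 rad from the clamp). Origin: on the bench under its upright steel pin (16 mm thick, top 50 mm above the bench). Its +y points to the pad, its +x away from the robot to the fence.
- fence_face (a point): Middle of the face of the dark fence that looks to the pin, 25 mm above the bench; axes as the nest's. The face is the plane x = +36 mm of the nest, from y = +32 to +108 mm, its top 40 mm above the bench; the fence is 16 mm thick.
- plate: Loose steel-grey plate 70 x 140 x 20 mm, 0.5 kg, on the bed, the pin through its 18.5 mm hole. Origin: underside (10 mm above the bench), centre of the pin hole; +y runs to the free end, 112 mm away; sides at x = +-35 mm. At first its free end stands 0.35 to 0.6 rad out towards the robot; square, its axes match the nest's and its end is 14 to 26 mm from the pad.
- tape: Loose roll of white masking tape, 80 mm across, 24 mm high, lying flat; origin under its centre. Bystander.
- bearing: Loose steel ball bearing, 84 mm across, 16 mm high, lying flat; origin under its centre. Bystander.
- vee_block: Loose ground steel vee block, 57 x 56 x 34 mm; origin under its centre. Bystander.

How it is judged:
By the outcome, as a careful person would: the job done as asked, in the order asked, and still so for the second after the job is handed in, with the robot touching nothing.
It also fails if it takes over 61 s, if anything falls off the work surface, if the arm or the gripper's body presses on something with over 40 N, if the wrist force passes 120 N, or if a joint passes its speed limit or range.

## Working session

There is one attempt and no reset: what is moved stays moved. The work goes in short steps, Python scripts to look and compute and a tool call to move; the robot and the scene stay as the last step left them, time stands still between calls to the robot, and variables do not carry over. Pictures are saved under pics/ and viewed, about 8 in all and at most 12, crops included, and the job is handed in when it is done.

Besides the shell and the picture viewer there is one more tool, called after "Emit:" in YAML: its name, and indented under it one key for each argument. servo_tool: Moves the arm, as the interface text tells. Its arguments: {"type":"object","properties":{"plan":{"type":"array"},"gripper":{"type":"number"}},"required":["plan"]}

```bash
mkdir -p pics; ls
cat > h.py <<'E'
import numpy as np, cv2
from plant import bot
def snap(n,f=None):
    im=bot.read_camera(n)
    if f: cv2.imwrite('pics/'+f,im[:,:,::-1])
    return im
def look(n,l):
    E=np.array(bot.camera_params(n)['extrinsics']);Ei=np.linalg.inv(E)
    return [(round(d['p'],2),(Ei@np.r_[d['at'],1])[:3].round(4)) for d in bot.look_for(n,l)[:3]]
def proj(n,P):
    c=bot.camera_params(n);E=np.array(c['extrinsics'])
    p=(E@np.r_[P,1])[:3];return np.array([c['fx']*p[0]/p[2]+c['cx'],c['fy']*p[1]/p[2]+c['cy']])
def ray(n,u,v,z):
    c=bot.camera_params(n);Ei=np.linalg.inv(np.array(c['extrinsics']))
    d=Ei[:3,:3]@[(u-c['cx'])/c['fx'],(v-c['cy'])/c['fy'],1];o=Ei[:3,3]
    return o+d*(z-o[2])/d[2]
E
cat > a.py <<'E'
from h import *
a=snap('top','top0.png');b=snap('side','side0.png')
for n in('top','side'):
    for l in ['clamp','guard_rim','wheel_top','lever','lever_grip','pad','pad_face','nest','fence_face','plate','tape','bearing','vee_block']:
        print(n,l,look(n,l))
s=bot.observe();print({k:np.round(v,3).tolist() for k,v in s.items()})
print(np.linalg.inv(np.array(bot.camera_params('top')['extrinsics']))[:3].round(3),np.linalg.inv(np.array(bot.camera_params('side')['extrinsics']))[:3].round(3))
E
python3 a.py
```

```text
pics
top clamp [(0.61, array([0.5214, 0.1257, 0.2016]))]
top guard_rim [(0.69, array([0.5258, 0.1242, 0.1995]))]
top wheel_top [(0.75, array([0.5495, 0.0946, 0.0597]))]
top lever [(0.61, array([0.4947, 0.1466, 0.0778]))]
top lever_grip [(0.78, array([0.4961, 0.1441, 0.0726])), (0.55, array([ 0.5875, -0.0741,  0.0113]))]
top pad [(0.61, array([ 0.5674, -0.0007,  0.0345]))]
top pad_face [(0.72, array([0.497 , 0.1457, 0.0733])), (0.61, array([0.5704, 0.0008, 0.0313]))]
top nest [(0.94, array([ 0.5884, -0.0713,  0.01  ]))]
top fence_face [(0.59, array([ 0.5866, -0.0739,  0.0104]))]
top plate [(0.58, array([ 0.5205, -0.0859,  0.0277]))]
top tape [(0.75, array([0.5236, 0.1257, 0.1982])), (0.64, array([ 0.4146, -0.1549,  0.024 ])), (0.62, array([0.4139, 0.1021, 0.024 ]))]
top bearing [(0.9, array([ 0.3908, -0.4327,  0.0159]))]
top vee_block [(0.88, array([ 0.4132, -0.1533,  0.0275]))]
side clamp [(0.78, array([0.523 , 0.1198, 0.2023]))]
side guard_rim [(0.65, array([0.5194, 0.121 , 0.2037])), (0.41, array([ 0.5654, -0.0019,  0.0362]))]
side wheel_top [(0.68, array([0.5445, 0.0922, 0.0586]))
[... 689 characters left out ...]
6,  0.017 ]))]
side bearing [(0.78, array([ 0.3823, -0.4313,  0.016 ])), (0.39, array([ 0.5884, -0.0783,  0.0271]))]
side vee_block [(0.69, array([ 0.4088, -0.1512,  0.023 ]))]
{'t': 1.4, 'qpos': [1.058, 0.351, 1.652, 0.0, 1.139, -0.085], 'joint_velocities': [0.0, -0.0, 0.001, 0.001, -0.001, 0.001], 'effort': [0.0, -49.725, -28.548, 0.07, 0.022, -0.0], 'ee_pos': [0.228, 0.5, 0.219], 'tcp_rot': [0.15, 0.691, -0.15, 0.691], 'force': [-0.64, 1.084, -0.585], 'moment': [0.004, 0.034, 0.028], 'grip_width': 0.998}
[[ 0.197 -0.746  0.636 -0.271]
 [-0.98  -0.154  0.124 -0.248]
 [ 0.005 -0.648 -0.761  1.086]] [[ 0.467 -0.56   0.684 -0.22 ]
 [-0.884 -0.315  0.345 -0.449]
 [ 0.022 -0.766 -0.642  0.789]]
```

View pics/top0.png

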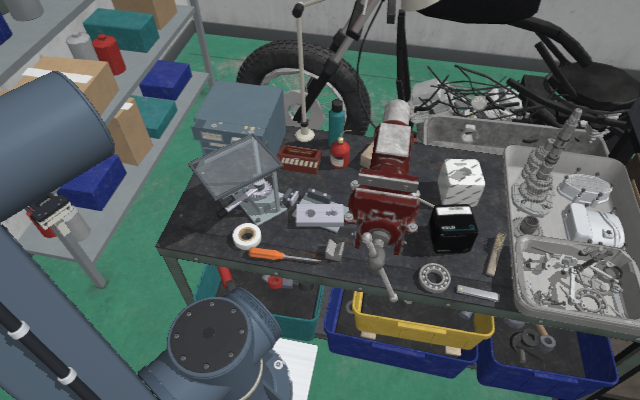

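View pics/side0.png

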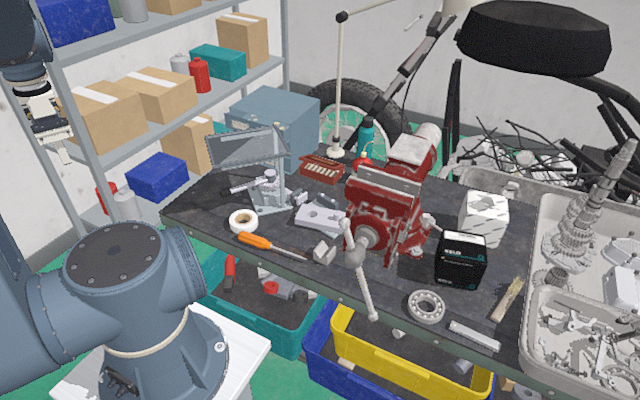

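Top view: guard at about (238,170), lever below it (245,195), plate at (320,213), vee block (335,248), tape (247,236). I need zoomed crops for the yaw.

Run:
```python
import cv2,numpy as np
a=cv2.imread('pics/top0.png')[120:270,180:365];b=cv2.imread('pics/side0.png')[110:275,195:360]
a=cv2.resize(a,None,fx=4,fy=4,interpolation=cv2.INTER_CUBIC);b=cv2.resize(b,None,fx=3.6,fy=3.6,interpolation=cv2.INTER_CUBIC)
cv2.imwrite('pics/ca.png',a);cv2.imwrite('pics/cb.png',b)
```

```text
(no output)
```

View pics/ca.png

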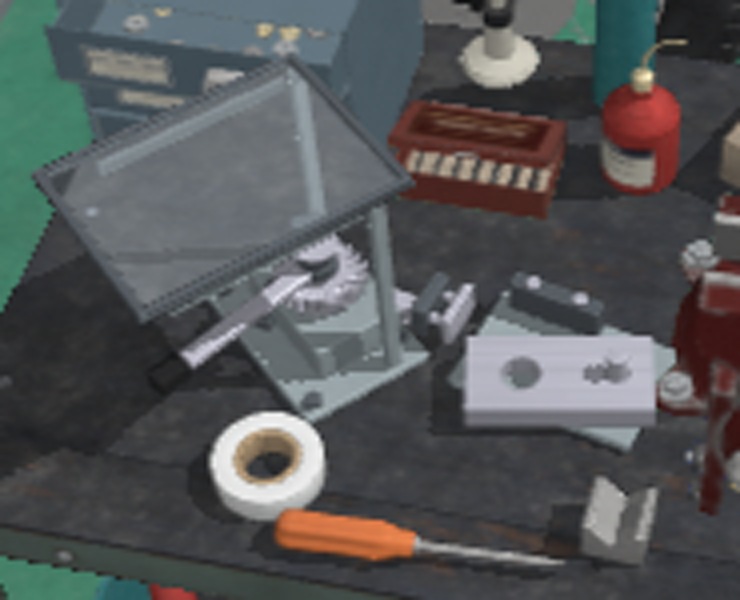

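View pics/cb.png

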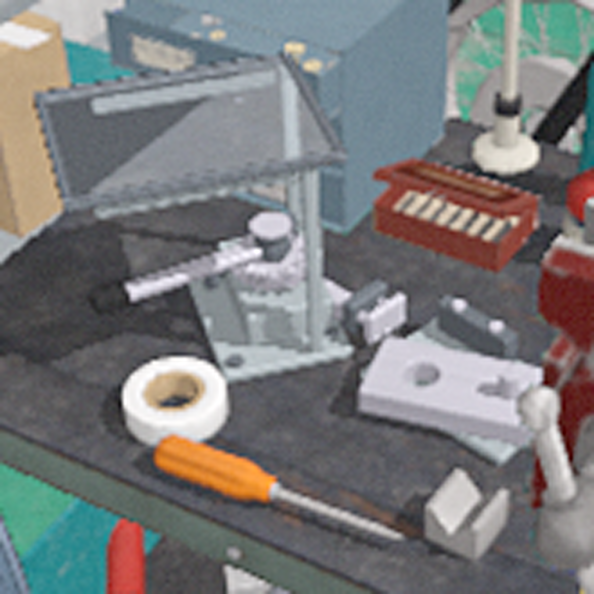

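The crops show the guard corners at (38,177), (288,62), (410,185) and (145,318) in the top crop. The black sleeve is at (167,378), the plate's top corners at (467,340), (653,340), (655,408) and (465,408), and the pin in the right-hand hole (610,372). Next I fit the poses.

```bash
cat > fit.py <<'E'
from h import *
from scipy.optimize import least_squares
T=lambda u,v:('top',u/4+180-.375,v/4+120-.375)
S=lambda u,v:('side',u/3.6+195-.36,v/3.6+110-.36)
def R(a): return np.array([[np.cos(a),-np.sin(a)],[np.sin(a),np.cos(a)]])
# guard corners, base corners (clamp frame)
C=[(T(38,177),(-.166,.08,.204)),(T(288,62),(.044,.08,.204)),(T(410,185),(.044,-.08,.204)),(T(145,318),(-.166,-.08,.204)),
 (S(38,96),(-.166,.08,.204)),(S(288,57),(.044,.08,.204)),(S(345,155),(.044,-.08,.204)),(S(68,206),(-.166,-.08,.204))]
def res(p,C):
    return np.concatenate([proj(c[0],np.r_[p[:2]+R(p[2])@np.array(q[:2]),q[2]])-c[1:] for c,q in C])
r=least_squares(res,[.55,.09,-.8],args=(C,));print('clamp',r.x.round(4),r.fun.reshape(-1,2).round(1).tolist())
P=[(T(467,338),(-.035,.112,.03)),(T(654,338),(-.035+.07,-.028,.03))]
# plate: corners top z=.03
P=[(T(467,339),(.035,.112,.03)),(T(655,339),(.035,-.028,.03)),(T(656,408),(-.035,-.028,.03)),(T(464,408),(-.035,.112,.03)),(S(395,338),(.035,.112,.03)),(S(360,398),(-.035,.112,.03))]
q=least_squares(res,[.55,-.1,1.],args=(P,));print('plate',q.x.round(4),q.fun.reshape(-1,2).round(1).tolist())
for a in [T(167,376),S(112,298)]:
    g=ray(*a,.071);d=g[:2]-r.x[:2];print('sleeve',g.round(4),np.linalg.norm(d).round(4),'levyaw',(np.arctan2(-d[1],-d[0])-r.x[2]).round(3))
# fence top corners, pad
ny=r.x[2]+.5
for a,z in [(T(512,275),.04),(T(602,322),.04)]:
    print('fence',(R(ny).T@(ray(*a,z)[:2]-q.x[:2])).round(4))
print('nest y dir',R(ny)[:,1],'pin rel clamp in nest',(R(ny).T@(q.x[:2]-r.x[:2])).round(4))
for a in [T(458,315),S(385,320)]: print('pad',ray(*a,.03).round(4),(R(ny).T@(ray(*a,.03)[:2]-r.x[:2])).round(4))
E
python3 fit.py
```

```text
clamp [ 0.5609  0.1028 -0.7285] [[-2.0, 0.1], [1.7, -2.2], [1.9, -1.0], [-0.7, 1.3], [-1.8, -0.2], [0.8, -0.9], [1.3, 0.2], [-1.1, 0.6]]
plate [ 0.538  -0.1306  0.1971] [[0.7, -0.6], [-0.1, -0.4], [0.4, 1.0], [0.6, 0.8], [-1.7, -0.1], [0.3, -1.4]]
sleeve [0.4398 0.18   0.071 ] 0.1436 levyaw 0.161
sleeve [0.4429 0.1786 0.071 ] 0.1402 levyaw 0.157
fence [0.0468 0.1101]
fence [0.0329 0.0282]
nest y dir [0.22649028 0.97401343] pin rel clamp in nest [ 0.0306 -0.2325]
pad [ 5.691e-01 -3.000e-04  3.000e-02] [ 0.0314 -0.0985]
pad [ 0.5683 -0.      0.03  ] [ 0.0305 -0.0985]
```

```bash
cat >> h.py <<'E'
from scipy.spatial.transform import Rotation as Ro
def goto(P,yv=None):
    s=bot.observe();M=Ro.from_quat(s['tcp_rot']).as_matrix()
    d=M.T@(np.array(P)-s['ee_pos']);t=0
    if yv is not None:
        v=M.T@np.r_[yv,0];t=np.arctan2(v[2],v[1]);t=(t+np.pi/2)%np.pi-np.pi/2
    print('shift',d.round(4),'turn',round(t,3))
pin=np.array([.538,-.1306]);psi=-.2285
def nest(x,y):
    c,s=np.cos(psi),np.sin(psi);return pin+[c*x-s*y,s*x+c*y]
E
python3 - <<'E'
from fit import *
M=Ro.from_quat(bot.observe()['tcp_rot']).as_matrix();print(M.round(3))
y=[.974,-.2265]
for P in [(.10,.06,.28)]:
    goto(np.r_[nest(-P[0],P[1]),P[2]],y)
print(nest(-.1,.06),nest(-.0525,.06))
# vise left edge rough
for a in [T(680,330),S(545,300)]:
    for z in (.05,.1,.15): print(a,z,ray(*a,z).round(3))
# overlay
a=cv2.imread('pics/top0.png')
import itertools
def poly(n,im,pts):
    cv2.polylines(im,[np.int32([proj(n,p)*4 for p in pts])],True,(0,255,0),1)
for n in ['top','side']:
    im=cv2.resize(cv2.imread(f'pics/{n}0.png'),None,fx=4,fy=4,interpolation=cv2.INTER_CUBIC)
    cl=lambda x,y,z:np.r_[r.x[:2]+R(r.x[2])@np.array([x,y]),z]
    nn=lambda x,y,z:np.r_[nest(x,y),z]
    box=lambda f,x0,x1,y0,y1,z:poly(n,im,[f(x0,y0,z),f(x1,y0,z),f(x1,y1,z),f(x0,y1,z)])
    box(cl,-.166,.044,-.08,.08,.204);box(cl,-.065,.045,-.08,.08,0)
    th=np.linspace(0,6.28,30);poly(n,im,[cl(.0365*np.cos(t),.0365*np.sin(t),.061) for t in th])
    box(nn,.036,.052,.032,.108,.04)
    poly(n,im,[nn(.009*np.cos(t),.009*np.sin(t),.05) for t in th])
    c=proj(n,[.52,.05,.05])*4;x,y0=int(c[0])-380,int(c[1])-300
    if n=='top': A=im[y0:y0+590,x:x+790]
    else: B=im[y0:y0+590,x:x+790]
cv2.imwrite('pics/ova.png',A);cv2.imwrite('pics/ovb.png',B)
E
```

```text
clamp [ 0.5609  0.1028 -0.7285] [[-2.0, 0.1], [1.7, -2.2], [1.9, -1.0], [-0.7, 1.3], [-1.8, -0.2], [0.8, -0.9], [1.3, 0.2], [-1.1, 0.6]]
plate [ 0.538  -0.1306  0.1971] [[0.7, -0.6], [-0.1, -0.4], [0.4, 1.0], [0.6, 0.8], [-1.7, -0.1], [0.3, -1.4]]
sleeve [0.4398 0.18   0.071 ] 0.1436 levyaw 0.161
sleeve [0.4429 0.1786 0.071 ] 0.1402 levyaw 0.157
fence [0.0468 0.1101]
fence [0.0329 0.0282]
nest y dir [0.22649028 0.97401343] pin rel clamp in nest [ 0.0306 -0.2325]
pad [ 5.691e-01 -3.000e-04  3.000e-02] [ 0.0314 -0.0985]
pad [ 0.5683 -0.      0.03  ] [ 0.0305 -0.0985]
[[-0.     0.415  0.91 ]
 [-0.     0.91  -0.415]
 [-1.    -0.    -0.   ]]
shift [-0.0614 -0.4066  0.4338] turn 1.371
[ 0.45419028 -0.04950789] [ 0.50045562 -0.06026743]
('top', 349.625, 202.125) 0.05 [ 0.572 -0.17   0.05 ]
('top', 349.625, 202.125) 0.1 [ 0.532 -0.174  0.1  ]
('top', 349.625, 202.125) 0.15 [ 0.491 -0.178  0.15 ]
('side', 346.0288888888889, 192.9733333333333) 0.05 [ 0.635 -0.114  0.05 ]
('side', 346.0288888888889, 192.9733333333333) 0.1 [ 0.577 -0.137  0.1  ]
('side', 346.0288888888889, 192.9733333333333) 0.15 [ 0.519 -0.16   0.15 ]
```

View pics/ova.png

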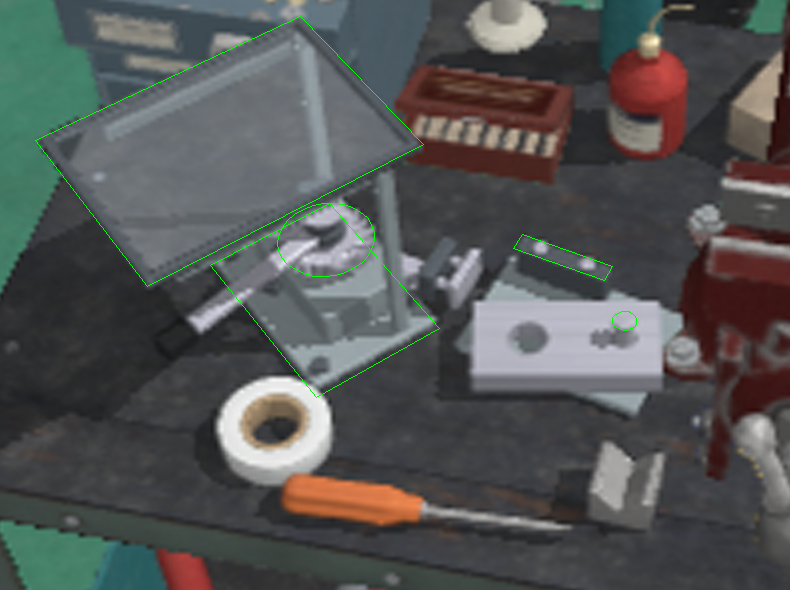

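The overlay matches the guard, base, wheel and fence well, so I'm moving. I start by positioning over the plate's near side with the gripper shut.

Emit:
servo_tool:
  plan:
    - [[-0.06,-0.04,0.043,0.12],[-0.06,-0.08,0.087,0.24],[-0.06,-0.122,0.13,0.36],[-0.06,-0.163,0.174,0.48],[-0.06,-0.203,0.217,0.6],[-0.06,-0.244,0.26,0.72],[-0.06,-0.285,0.304,0.84],[-0.06,-0.325,0.347,0.96],[-0.06,-0.366,0.39,1.08],[-0.06,-0.407,0.434,1.14]]
  gripper: 0

```text
t: 2.65
ee_pos: [0.4546, -0.052, 0.2789]
tcp_rot: [0.5, 0.5, -0.5, 0.5]
force: [0.6, 0.1, 1.0]
grip_width: 0.017
```

Emit:
servo_tool:
  plan:
    - [[0.05,0,0,0],[0.1,0,0,0],[0.15,0,0,0],[0.2,0,0,0],[0.24,0,0,0],[0.261,0,0,0],[0.261,0,0,0]]

```text
t: 3.52
ee_pos: [0.4534, -0.0498, 0.0167]
tcp_rot: [0.499, 0.502, -0.5, 0.5]
force: [0.2, -0.0, -0.2]
grip_width: 0.007
```

Emit:
servo_tool:
  plan:
    - [[0,0.006,0.001,0],[0,0.012,0.003,0],[0,0.018,0.004,0],[0,0.023,0.0055,0],[0,0.028,0.0065,0],[0,0.033,0.008,0],[0,0.036,0.0085,0],[0,0.038,0.009,0],[0,0.04,0.0095,0],[0,0.04,0.0095,0]]

```text
t: 4.78
ee_pos: [0.4923, -0.0584, 0.0171]
tcp_rot: [0.499, 0.502, -0.5, 0.499]
force: [-9.2, 7.9, 3.9]
grip_width: 0.004
```

Emit:
servo_tool:
  plan:
    - [[0,0.001,0.0002,0],[0,0.002,0.0004,0],[0,0.003,0.0006,0],[0,0.003,0.0006,0]]

```text
t: 5.28
ee_pos: [0.4947, -0.0586, 0.0169]
tcp_rot: [0.498, 0.503, -0.5, 0.499]
force: [-10.5, 11.0, 4.2]
grip_width: 0.004
```

Run:
```python
from h import *
a=snap('top');b=snap('side')
c=proj('top',[.54,-.07,.03]).astype(int);A=cv2.resize(a[c[1]-48:c[1]+48,c[0]-65:c[0]+65,::-1],None,fx=5.5,fy=5.5,interpolation=cv2.INTER_CUBIC)
c2=proj('side',[.54,-.07,.03]).astype(int);print(c,c2)
cv2.imwrite('pics/push1.png',A)
B=cv2.resize(b[c2[1]-48:c2[1]+48,c2[0]-65:c2[0]+65,::-1],None,fx=5.5,fy=5.5,interpolation=cv2.INTER_CUBIC)
cv2.imwrite('pics/push1b.png',B);print(bot.observe()['force'],bot.observe()['ee_pos'])
```

```text
[314 209] [317 211]
[-10.65024622  10.40973123   4.10656126] [ 0.49473412 -0.05863409  0.01689581]
```

View pics/push1.png

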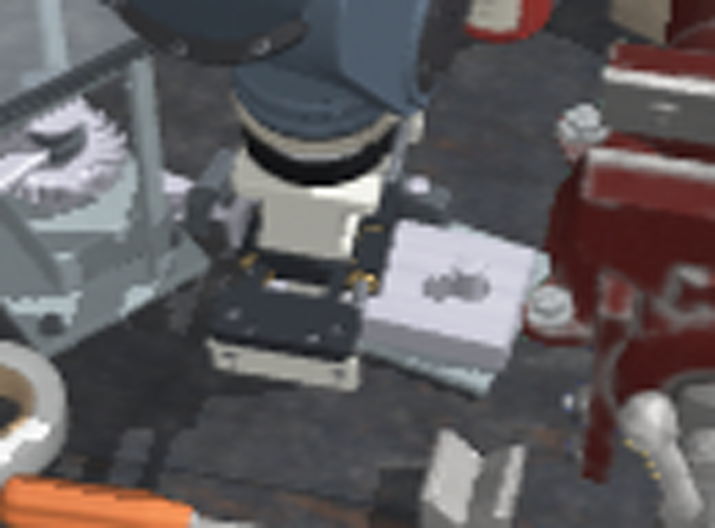

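The crop shows the plate nearly square with the bed, with its right edge running (507,352) to (537,245). I'll compute its yaw from that edge.

Run:
```python
from h import *
f=lambda u,v:ray('top',u/5.5+249-.41,v/5.5+161-.41,.03)
for p,q in [((504,353),(537,247)),((362,325),(504,353)),((400,220),(537,247))]:
    d=f(*q)-f(*p);print(f(*p).round(4),f(*q).round(4),np.arctan2(d[1],d[0]).round(3),(np.arctan2(d[1],d[0])-psi).round(3),np.linalg.norm(d).round(4))
```

```text
[ 0.4992 -0.1554  0.03  ] [ 0.5737 -0.1608  0.03  ] -0.074 0.155 0.0747
[ 0.5022 -0.0778  0.03  ] [ 0.4992 -0.1554  0.03  ] -1.609 -1.38 0.0776
[ 0.5773 -0.0834  0.03  ] [ 0.5737 -0.1608  0.03  ] -1.617 -1.389 0.0775
```

Emit:
servo_tool:
  plan:
    - [[0,0.001,-0.0003,0],[0,0.002,-0.0006,0],[0,0.003,-0.001,0],[0,0.004,-0.0014,0],[0,0.005,-0.0017,0],[0,0.005,-0.0017,0]]

```text
t: 6.12
ee_pos: [0.5003, -0.057, 0.017]
tcp_rot: [0.499, 0.502, -0.5, 0.499]
force: [-6.9, 8.7, 0.9]
grip_width: 0.006
```

Emit:
servo_tool:
  plan:
    - [[0,0.001,-0.0003,0],[0,0.002,-0.0006,0],[0,0.002,-0.0006,0]]

```text
t: 6.5
ee_pos: [0.5034, -0.057, 0.0172]
tcp_rot: [0.499, 0.502, -0.5, 0.5]
force: [-5.6, 4.7, -1.5]
grip_width: 0.005
```

Emit:
servo_tool:
  plan:
    - [[0,0.001,-0.0003,0],[0,0.002,-0.0006,0],[0,0.002,-0.0006,0]]

```text
t: 6.88
ee_pos: [0.505, -0.0564, 0.0171]
tcp_rot: [0.499, 0.502, -0.5, 0.5]
force: [-5.5, 5.2, 1.8]
grip_width: 0.004
```

Emit:
servo_tool:
  plan:
    - [[0,0.001,-0.0003,0],[0,0.002,-0.0006,0],[0,0.002,-0.0006,0]]

```text
t: 7.25
ee_pos: [0.5054, -0.0561, 0.0169]
tcp_rot: [0.498, 0.503, -0.501, 0.499]
force: [-14.5, 0.4, 5.8]
grip_width: 0.008
```

Emit:
servo_tool:
  plan:
    - [[0,0.001,0,0],[0,0.001,0,0]]

```text
t: 7.5
ee_pos: [0.5055, -0.056, 0.0168]
tcp_rot: [0.497, 0.503, -0.501, 0.498]
force: [-18.5, -0.3, 10.6]
grip_width: 0.004
```

Emit:
servo_tool:
  plan:
    - [[0,-0.015,0,0],[0,-0.03,0,0],[-0.04,-0.03,0,0],[-0.1,-0.03,0,0],[-0.16,-0.03,0,0],[-0.22,-0.03,0,0],[-0.27,-0.06,0,0],[-0.27,-0.06,0,0]]

```text
t: 8.5
ee_pos: [0.4502, -0.057, 0.2917]
tcp_rot: [0.501, 0.498, -0.498, 0.503]
force: [-0.5, -0.2, -0.9]
grip_width: 0.007
```

Run:
```python
from h import *
a=snap('top')
c=(314,209);A=cv2.resize(a[c[1]-48:c[1]+48,c[0]-65:c[0]+65,::-1],None,fx=5.5,fy=5.5,interpolation=cv2.INTER_CUBIC)
for x in (-.035,.035):
    pass
pts=[np.r_[nest(x,y),.03] for x,y in [(-.035,-.028),(.035,-.028),(.035,.112),(-.035,.112)]]
cv2.polylines(A,[np.int32([(proj('top',p)-[249-.4,161-.4])*5.5 for p in pts])],True,(0,255,0),1)
cv2.imwrite('pics/push2.png',A);print(bot.observe()['qpos'],bot.observe()['ee_pos'],bot.observe()['force'])
```

```text
[-2.28389929e-01  9.68960242e-02  1.79495905e+00 -1.24137162e-04
  1.24465077e+00 -2.31040687e-01] [ 0.44994644 -0.05688191  0.28938333] [ 0.34109394  0.01864476 -0.53330669]
```

View pics/push2.png

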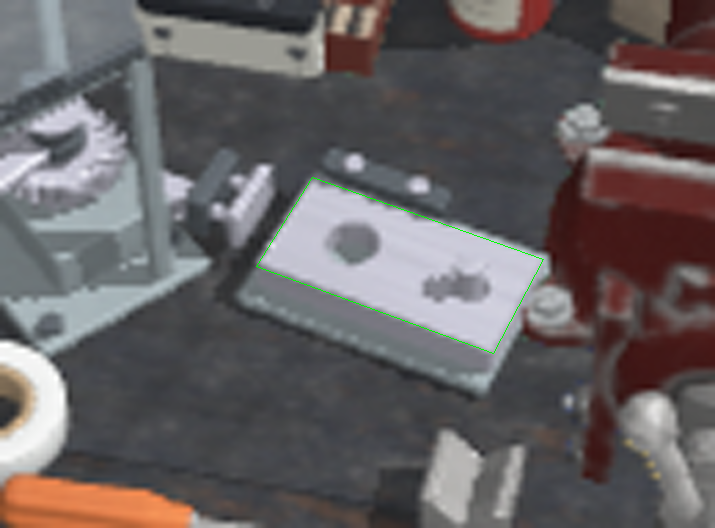

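The plate is square: the green predicted outline matches it and it lies along the fence (340,180). The lever needs a tilted tool, but the interface only turns about tool x. So I'll find out how the servo behaves at the reach limit, in free space high up and pointing along the clamp's +x azimuth.

Emit:
servo_tool:
  plan:
    - [[-0.06,0,0,0],[-0.11,0.0,0.04,0],[-0.15,0.0,0.09,0],[-0.19,0.01,0.13,0],[-0.23,0.02,0.18,0],[-0.27,0.03,0.23,0],[-0.31,0.04,0.28,0],[-0.31,0.05,0.33,0],[-0.31,0.05,0.39,0],[-0.31,0.05,0.39,0]]

```text
t: 9.8
ee_pos: [0.502, -0.4523, 0.5901]
tcp_rot: [0.5, 0.503, -0.5, 0.497]
force: [1.5, -0.4, -0.1]
grip_width: 0.001
```

Emit:
servo_tool:
  plan:
    - [[0,0.06,0.055,0],[0,0.12,0.11,0],[0,0.18,0.165,0],[0,0.24,0.22,0],[0,0.3,0.27,0],[0,0.36,0.33,0],[0,0.42,0.38,0],[0,0.48,0.43,0]]

```text
t: 10.8
ee_pos: [0.6025, -0.5396, 0.4525]
tcp_rot: [0.5, 0.487, -0.498, 0.514]
force: [-0.0, 0.7, 1.0]
grip_width: 0.007
```

```bash
cat >> h.py <<'E'
def st():
    s=bot.observe();M=Ro.from_quat(s['tcp_rot']).as_matrix()
    print('t',s['t'],'q',np.round(s['qpos'],3),'p',np.round(s['ee_pos'],4),'F',np.round(s['force'],1));print(M.round(3),'tilt',np.degrees(np.arccos(-M[2,0])).round(1))
E
python3 -c "
from h import *
st()"
```

```text
t 10.8 q [-0.789  0.987  0.013  0.003  2.104 -0.79 ] p [ 0.6025 -0.5396  0.4525] F [-0.   0.7  1. ]
[[ 0.029  1.     0.003]
 [-0.026  0.003 -1.   ]
 [-0.999  0.028  0.026]] tilt 2.2
```

Emit:
servo_tool:
  plan:
    - [[0,0.0,0.0,0]]

```text
t: 10.92
ee_pos: [0.6025, -0.5394, 0.4512]
tcp_rot: [0.5, 0.488, -0.498, 0.513]
force: [1.0, 0.1, -0.2]
grip_width: 0.002
```

```bash
python3 -c "
from h import *
st()"
```

```text
t 10.925 q [-0.789  0.988  0.014  0.003  2.105 -0.79 ] p [ 0.6025 -0.5394  0.4512] F [ 1.   0.1 -0.2]
[[ 0.026  1.     0.003]
 [-0.023  0.003 -1.   ]
 [-0.999  0.026  0.023]] tilt 2.0
```

Emit:
servo_tool:
  plan:
    - [[0,0.4,0.38,0],[0,0.7,0.68,0],[0,1.4,1.3,0],[0,1.4,1.3,0],[0,1.4,1.3,0]]

```text
t: 11.55
ee_pos: [0.6466, -0.586, 0.3492]
tcp_rot: [0.5, 0.473, -0.497, 0.528]
force: [-0.5, -0.3, -0.1]
grip_width: 0.001
```

```bash
python3 -c "
from h import *
st()"
```

```text
t 11.55 q [-0.791  1.113  0.013  0.005  1.938 -0.792] p [ 0.6466 -0.586   0.3492] F [-0.5 -0.3 -0.1]
[[ 0.058  0.998  0.002]
 [-0.052  0.005 -0.999]
 [-0.997  0.058  0.052]] tilt 4.5
```

The command resets to the achieved pose, so pulling outward at full stretch builds up tilt in exactly the needed direction. I'll continue with a slight upward component.

Emit:
servo_tool:
  plan:
    - [[-0.6,1.4,1.3,0],[-0.6,1.4,1.3,0],[-0.6,1.4,1.3,0],[-0.6,1.4,1.3,0],[-0.6,1.4,1.3,0],[-0.6,1.4,1.3,0],[-0.6,1.4,1.3,0],[-0.6,1.4,1.3,0],[-0.6,1.4,1.3,0],[-0.6,1.4,1.3,0]]

```text
t: 12.8
ee_pos: [0.6557, -0.599, 0.3429]
tcp_rot: [0.5, 0.457, -0.496, 0.543]
force: [0.9, -0.9, 0.4]
grip_width: 0.004
```

```bash
python3 -c "
from h import *
st()"
```

```text
t 12.8 q [-0.795  1.122  0.013  0.008  1.885 -0.795] p [ 0.6557 -0.599   0.3429] F [ 0.9 -0.9  0.4]
[[ 0.09   0.996 -0.001]
 [-0.082  0.007 -0.997]
 [-0.993  0.09   0.082]] tilt 7.0
```

Emit:
servo_tool:
  plan:
    - [[-0.6,1.4,1.3,0],[-0.6,1.4,1.3,0],[-0.6,1.4,1.3,0],[-0.6,1.4,1.3,0],[-0.6,1.4,1.3,0],[-0.6,1.4,1.3,0],[-0.6,1.4,1.3,0],[-0.6,1.4,1.3,0],[-0.6,1.4,1.3,0],[-0.6,1.4,1.3,0]]

```text
t: 14.05
ee_pos: [0.6599, -0.6055, 0.3553]
tcp_rot: [0.5, 0.44, -0.495, 0.558]
force: [-0.7, 0.6, -0.0]
grip_width: 0.006
```

```bash
python3 -c "
from h import *
st()"
```

```text
t 14.05 q [-0.797  1.109  0.013  0.01   1.853 -0.797] p [ 0.6599 -0.6055  0.3553] F [-0.7  0.6 -0. ]
[[ 0.123  0.992 -0.004]
 [-0.111  0.01  -0.994]
 [-0.986  0.122  0.112]] tilt 9.5
```

Emit:
servo_tool:
  plan:
    - [[-0.45,1.4,1.3,0],[-0.45,1.4,1.3,0],[-0.45,1.4,1.3,0],[-0.45,1.4,1.3,0],[-0.45,1.4,1.3,0],[-0.45,1.4,1.3,0],[-0.45,1.4,1.3,0],[-0.45,1.4,1.3,0],[-0.45,1.4,1.3,0],[-0.45,1.4,1.3,0]]

```text
t: 15.3
ee_pos: [0.6695, -0.6159, 0.3532]
tcp_rot: [0.5, 0.424, -0.493, 0.572]
force: [-0.2, 1.1, -0.8]
grip_width: 0.007
```

Emit:
servo_tool:
  plan:
    - [[-0.4,1.4,1.3,0],[-0.4,1.4,1.3,0],[-0.4,1.4,1.3,0],[-0.4,1.4,1.3,0],[-0.4,1.4,1.3,0],[-0.4,1.4,1.3,0],[-0.4,1.4,1.3,0],[-0.4,1.4,1.3,0],[-0.4,1.4,1.3,0],[-0.4,1.4,1.3,0]]

```text
t: 16.55
ee_pos: [0.6766, -0.6233, 0.3606]
tcp_rot: [0.499, 0.406, -0.491, 0.587]
force: [-0.6, -0.0, 0.3]
grip_width: 0.001
```

```bash
python3 -c "
from h import *
st()"
```

```text
t 16.55 q [-0.8    1.109  0.013  0.015  1.764 -0.798] p [ 0.6766 -0.6233  0.3606] F [-0.6 -0.   0.3]
[[ 0.187  0.982 -0.013]
 [-0.171  0.019 -0.985]
 [-0.967  0.186  0.171]] tilt 14.7
```

Emit:
servo_tool:
  plan:
    - [[-0.3,1.4,1.3,0],[-0.3,1.4,1.3,0],[-0.3,1.4,1.3,0],[-0.3,1.4,1.3,0],[-0.3,1.4,1.3,0],[-0.3,1.4,1.3,0],[-0.3,1.4,1.3,0],[-0.3,1.4,1.3,0],[-0.3,1.4,1.3,0],[-0.3,1.4,1.3,0]]

```text
t: 17.8
ee_pos: [0.685, -0.6316, 0.3645]
tcp_rot: [0.498, 0.389, -0.489, 0.601]
force: [-0.7, 0.4, 0.2]
grip_width: 0.003
```

Emit:
servo_tool:
  plan:
    - [[-0.2,1.4,1.3,0],[-0.2,1.4,1.3,0],[-0.2,1.4,1.3,0],[-0.2,1.4,1.3,0],[-0.2,1.4,1.3,0],[-0.2,1.4,1.3,0],[-0.2,1.4,1.3,0],[-0.2,1.4,1.3,0],[-0.2,1.4,1.3,0],[-0.2,1.4,1.3,0]]

```text
t: 19.05
ee_pos: [0.6943, -0.6405, 0.3665]
tcp_rot: [0.497, 0.371, -0.487, 0.615]
force: [-0.0, -0.2, 0.5]
grip_width: 0.004
```

```bash
python3 -c "
from h import *
st()"
```

```text
t 19.05 q [-0.8    1.111  0.013  0.02   1.672 -0.798] p [ 0.6943 -0.6405  0.3665] F [-0.  -0.2  0.5]
[[ 0.251  0.968 -0.027]
 [-0.229  0.032 -0.973]
 [-0.94   0.25   0.23 ]] tilt 19.9
```

Emit:
servo_tool:
  plan:
    - [[-0.1,1.4,1.3,0],[-0.1,1.4,1.3,0],[-0.1,1.4,1.3,0],[-0.1,1.4,1.3,0],[-0.1,1.4,1.3,0],[-0.1,1.4,1.3,0],[-0.1,1.4,1.3,0],[-0.1,1.4,1.3,0],[-0.1,1.4,1.3,0],[-0.1,1.4,1.3,0]]

```text
t: 20.3
ee_pos: [0.704, -0.6496, 0.3674]
tcp_rot: [0.496, 0.353, -0.484, 0.629]
force: [-0.7, 0.5, -1.2]
grip_width: 0.005
```

Emit:
servo_tool:
  plan:
    - [[0,1.4,1.3,0],[0,1.4,1.3,0],[0,1.4,1.3,0],[0,1.4,1.3,0],[0,1.4,1.3,0],[0,1.4,1.3,0],[0,1.4,1.3,0],[0,1.4,1.3,0],[0,1.4,1.3,0],[0,1.4,1.3,0]]

```text
t: 21.55
ee_pos: [0.7139, -0.6589, 0.3679]
tcp_rot: [0.494, 0.335, -0.481, 0.642]
force: [0.3, 0.0, 0.3]
grip_width: 0.007
```

Emit:
servo_tool:
  plan:
    - [[0.1,1.4,1.3,0],[0.1,1.4,1.3,0],[0.1,1.4,1.3,0],[0.1,1.4,1.3,0],[0.1,1.4,1.3,0],[0.1,1.4,1.3,0],[0.1,1.4,1.3,0],[0.1,1.4,1.3,0],[0.1,1.4,1.3,0],[0.1,1.4,1.3,0]]

```text
t: 22.8
ee_pos: [0.7238, -0.6681, 0.3683]
tcp_rot: [0.492, 0.317, -0.478, 0.655]
force: [0.4, 0.3, 0.4]
grip_width: 0.004
```

```bash
python3 -c "
from h import *
st()"
```

```text
t 22.8 q [-0.8    1.127  0.013  0.027  1.52  -0.798] p [ 0.7238 -0.6681  0.3683] F [0.4 0.3 0.4]
[[ 0.342  0.938 -0.054]
 [-0.314  0.06  -0.948]
 [-0.886  0.341  0.315]] tilt 27.7
```

Tilt saturates within a call (5 rows gave as much as 10), so shorter calls are more time-efficient.

Emit:
servo_tool:
  plan:
    - [[0.2,1.4,1.3,0],[0.2,1.4,1.3,0],[0.2,1.4,1.3,0],[0.2,1.4,1.3,0]]

```text
t: 23.3
ee_pos: [0.7328, -0.6764, 0.3707]
tcp_rot: [0.49, 0.299, -0.474, 0.668]
force: [-0.3, 0.3, 0.3]
grip_width: 0.006
```

```bash
python3 -c "
from h import *
st()"
```

```text
t 23.3 q [-0.8    1.131  0.013  0.029  1.471 -0.798] p [ 0.7328 -0.6764  0.3707] F [-0.3  0.3  0.3]
[[ 0.371  0.926 -0.065]
 [-0.341  0.07  -0.938]
 [-0.864  0.37   0.342]] tilt 30.2
```

Emit:
servo_tool:
  plan:
    - [[0.2,1.4,1.3,0],[0.2,1.4,1.3,0]]

```text
t: 23.55
ee_pos: [0.74, -0.683, 0.3796]
tcp_rot: [0.487, 0.281, -0.471, 0.68]
force: [0.7, 0.3, 0.0]
grip_width: 0.003
```

```bash
python3 -c "
from h import *
st()"
```

```text
t 23.55 q [-0.8    1.128  0.013  0.031  1.428 -0.798] p [ 0.74   -0.683   0.3796] F [0.7 0.3 0. ]
[[ 0.399  0.914 -0.077]
 [-0.367  0.082 -0.927]
 [-0.84   0.398  0.368]] tilt 32.8
```

Emit:
servo_tool:
  plan:
    - [[0.25,1.4,1.3,0],[0.25,1.4,1.3,0]]

```text
t: 23.8
ee_pos: [0.7462, -0.6888, 0.3897]
tcp_rot: [0.485, 0.263, -0.467, 0.691]
force: [-0.0, 1.0, -0.6]
grip_width: 0.004
```

Emit:
servo_tool:
  plan:
    - [[0.3,1.4,1.3,0],[0.3,1.4,1.3,0]]

```text
t: 24.05
ee_pos: [0.7518, -0.694, 0.4013]
tcp_rot: [0.482, 0.245, -0.463, 0.702]
force: [0.5, 0.8, 0.4]
grip_width: 0.008
```

Emit:
servo_tool:
  plan:
    - [[0.3,1.4,1.3,0],[0.3,1.4,1.3,0]]

```text
t: 24.3
ee_pos: [0.7559, -0.6978, 0.4169]
tcp_rot: [0.479, 0.228, -0.459, 0.713]
force: [0.2, 0.9, -0.1]
grip_width: 0.006
```

```bash
cat >> h.py <<'E'
cl0=np.array([.5609,.1028]);cy=-.7285
def lev(th,r,z):  # th forward angle (cw), r from axis
    a=cy+np.pi-th;return np.r_[cl0+r*np.array([np.cos(a),np.sin(a)]),z]
E
python3 -c "
from h import *
st()
M=Ro.from_quat(bot.observe()['tcp_rot']).as_matrix();h=np.array([.666,.746,0])
t=np.arctan2(M[:,2]@h,M[:,1]@h);print('turn',t, 'xaz',np.arctan2(M[1,0],M[0,0]))
for P in ([.1,.45,.45],[.35,.32,.35],lev(-.16,.30,.3)): goto(P)
"
```

```text
t 24.3 q [-0.801  1.109  0.013  0.038  1.319 -0.799] p [ 0.7559 -0.6978  0.4169] F [ 0.2  0.9 -0.1]
[[ 0.475  0.872 -0.115]
 [-0.437  0.12  -0.892]
 [-0.764  0.474  0.438]] tilt 40.2
turn -0.8359216142459783 xaz -0.7435393124779547
shift [-0.8379 -0.419  -0.9333] turn 0
shift [-0.5861 -0.2638 -0.89  ] turn 0
shift [-0.5434 -0.3308 -0.8574] turn 0
```

Emit:
servo_tool:
  plan:
    - [[-0.034,-0.014,-0.047,-0.084],[-0.068,-0.028,-0.094,-0.168],[-0.103,-0.042,-0.14,-0.252],[-0.137,-0.056,-0.187,-0.336],[-0.171,-0.07,-0.234,-0.42],[-0.205,-0.083,-0.281,-0.504],[-0.239,-0.097,-0.328,-0.588],[-0.274,-0.111,-0.374,-0.672],[-0.308,-0.125,-0.421,-0.756],[-0.342,-0.139,-0.468,-0.84]]
  gripper: 0.5

```text
t: 25.55
ee_pos: [0.5479, -0.2012, 0.4093]
tcp_rot: [0.146, 0.395, -0.326, 0.846]
force: [1.4, 1.2, 0.9]
grip_width: 0.5
```

```bash
python3 -c "
from h import *
st()
M=Ro.from_quat(bot.observe()['tcp_rot']).as_matrix()
for P in ([.36,.25,.4],lev(-.16,.15,.071)-.15*M[:,0],lev(-.16,.15,.071)+.012*M[:,0]): print(P);goto(P)
for n,l in [('top','lever_grip'),('side','lever_grip')]:
    snap(n); print(n,look(n,l))
"
```

```text
t 25.55 q [-3.000e-01 -1.000e-03  1.767e+00 -4.100e-01  7.670e-01 -9.370e-01] p [ 0.5479 -0.2012  0.4093] F [1.4 1.2 0.9]
[[ 0.475  0.667  0.574]
 [-0.437  0.745 -0.504]
 [-0.764 -0.011  0.645]] tilt 40.2
[0.36, 0.25, 0.4]
shift [-0.2792  0.211  -0.3414] turn 0
[0.36319723 0.24904861 0.18557511]
shift [-0.1134  0.2147 -0.4774] turn 0
[0.44019729 0.17831582 0.06183399]
shift [ 0.0486  0.2147 -0.4774] turn 0
top [(0.61, array([0.4966, 0.1463, 0.0726]))]
side [(0.92, array([0.4967, 0.1419, 0.0755]))]
```

Emit:
servo_tool:
  plan:
    - [[-0.03,0.023,-0.05,0],[-0.055,0.047,-0.103,0],[-0.08,0.071,-0.155,0],[-0.105,0.095,-0.207,0],[-0.13,0.119,-0.258,0],[-0.155,0.143,-0.31,0],[-0.18,0.167,-0.362,0],[-0.204,0.19,-0.414,0],[-0.227,0.214,-0.465,0],[-0.227,0.214,-0.465,0]]
  gripper: 0.5

```text
t: 27.0
ee_pos: [0.3175, 0.2935, 0.279]
tcp_rot: [0.145, 0.396, -0.326, 0.846]
force: [0.6, -1.2, 0.2]
grip_width: 0.501
```

```bash
python3 -c "
from h import *
st()
M=Ro.from_quat(bot.observe()['tcp_rot']).as_matrix()
for P in (lev(-.16,.15,.071)-.08*M[:,0],lev(-.16,.15,.071)+.012*M[:,0]): print(P);goto(P)
"
```

```text
t 27.0 q [ 1.047  0.181  1.892 -0.705  1.322  0.471] p [0.3175 0.2935 0.279 ] F [ 0.6 -1.2  0.2]
[[ 0.474  0.666  0.576]
 [-0.436  0.746 -0.504]
 [-0.765 -0.012  0.644]] tilt 40.1
[0.39658788 0.21843172 0.13221105]
shift [ 0.1825 -0.0015 -0.0111] turn 0
[0.44017943 0.17832382 0.06181834]
shift [ 0.2745 -0.0015 -0.0111] turn 0
```

Emit:
servo_tool:
  plan:
    - [[0.05,0,-0.005,0],[0.1,0,-0.011,0],[0.15,0,-0.011,0],[0.19,0,-0.011,0],[0.215,0,-0.011,0],[0.215,0,-0.011,0]]

```text
t: 27.75
ee_pos: [0.4142, 0.2008, 0.1083]
tcp_rot: [0.147, 0.396, -0.328, 0.845]
force: [-0.0, 0.2, 1.0]
grip_width: 0.497
```

```bash
python3 -c "
from h import *
a=snap('top');b=snap('side')
def crop(n,im,P,w=60,h=55,k=6):
    c=proj(n,P).astype(int);print(n,c-[w,h]);return cv2.resize(im[max(c[1]-h,0):c[1]+h,max(c[0]-w,0):c[0]+w,::-1],None,fx=k,fy=k,interpolation=cv2.INTER_CUBIC)
A=crop('top',a,[.44,.18,.08]);B=crop('side',b,[.44,.18,.08])
A=cv2.resize(A,(400,367));B=cv2.resize(B,(400,367));cv2.imwrite('pics/app.png',np.hstack([A,B]));st()
M=Ro.from_quat(bot.observe()['tcp_rot']).as_matrix();goto(lev(-.16,.15,.071)+.012*M[:,0])
"
```

```text
top [160 156]
side [164 135]
t 27.85 q [ 0.745  0.433  2.085 -1.009  0.861  0.682] p [0.414  0.2025 0.1096] F [-0.8  0.6  1.6]
[[ 0.474  0.669  0.572]
 [-0.437  0.743 -0.508]
 [-0.765 -0.009  0.644]] tilt 40.1
shift [ 0.0595  0.     -0.0036] turn 0
```

View pics/app.png

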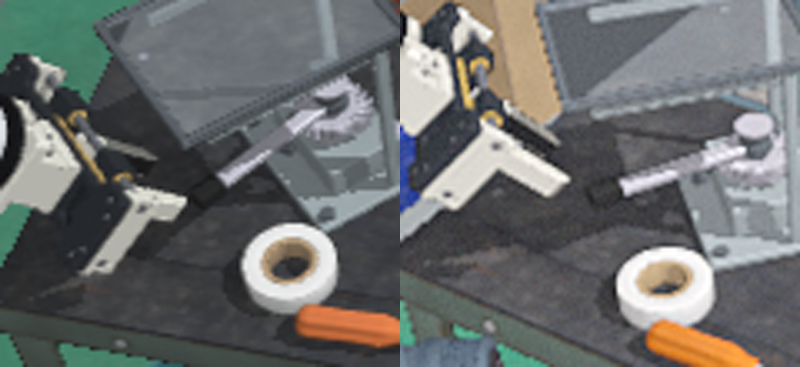

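The crop shows the two finger tips, at (185,200) and (155,158) in the left half, aimed either side of the sleeve at (205,192), clear of the rim. I'm advancing.

Emit:
servo_tool:
  plan:
    - [[0.02,0,-0.003,0],[0.04,0,-0.003,0],[0.058,0,-0.003,0],[0.058,0,-0.003,0]]

```text
t: 28.35
ee_pos: [0.4395, 0.179, 0.0632]
tcp_rot: [0.147, 0.395, -0.327, 0.846]
force: [0.1, -0.2, 0.1]
grip_width: 0.501
```

```bash
python3 -c "
from h import *
st()
s=bot.observe();M=Ro.from_quat(s['tcp_rot']).as_matrix();p0=np.array(s['ee_pos'])
def tgt(th,r=.15): return lev(th,r,.071)+.012*M[:,0]
print([ (M.T@(tgt(th)-p0)).round(4).tolist() for th in (-.4,-.3,-.16,0,.16,.3,.4)])
"
```

```text
t 28.35 q [ 0.664  0.537  2.095 -1.153  0.769  0.791] p [0.4395 0.179  0.0632] F [ 0.1 -0.2  0.1]
[[ 0.474  0.669  0.573]
 [-0.436  0.743 -0.507]
 [-0.765 -0.01   0.644]] tilt 40.1
[[0.0084, -0.0345, 0.0073], [0.0049, -0.0204, 0.0034], [0.0016, -0.0, -0.0002], [0.0001, 0.0239, -0.0016], [0.0011, 0.0478, -0.0], [0.004, 0.0682, 0.0037], [0.0072, 0.0823, 0.0077]]
```

Emit:
servo_tool:
  plan:
    - [[0.003,-0.013,0.002,0],[0.005,-0.026,0.004,0],[0.007,-0.034,0.006,0],[0.008,-0.04,0.007,0],[0.008,-0.04,0.007,0]]
  gripper: 0.4

```text
t: 28.98
ee_pos: [0.4233, 0.1476, 0.0622]
tcp_rot: [0.15, 0.396, -0.32, 0.847]
force: [2.9, 27.4, -2.0]
grip_width: 0.407
```

Emit:
servo_tool:
  plan:
    - [[-0.003,0.02,-0.0035,0],[-0.0065,0.04,-0.007,0],[-0.0075,0.06,-0.0085,0],[-0.0073,0.08,-0.008,0]]

```text
t: 29.48
ee_pos: [0.4653, 0.2086, 0.0611]
tcp_rot: [0.146, 0.396, -0.327, 0.846]
force: [-3.1, -1.0, -0.1]
grip_width: 0.4
```

Emit:
servo_tool:
  plan:
    - [[0.0018,0.018,0.002,0],[0.0043,0.035,0.006,0],[0.0063,0.046,0.0085,0],[0.0063,0.046,0.0085,0]]

```text
t: 29.98
ee_pos: [0.5046, 0.2359, 0.0614]
tcp_rot: [0.147, 0.395, -0.326, 0.846]
force: [-0.1, 1.1, 0.0]
grip_width: 0.397
```

```bash
cat > chk.py <<'E'
from h import *
import sys
st()
a=snap('top');b=snap('side')
for n in('top','side'):
    for l in('lever_grip','pad_face'): print(n,l,look(n,l))
def crop(n,im,P,w=50,h=45):
    c=proj(n,P).astype(int);return cv2.resize(im[c[1]-h:c[1]+h,c[0]-w:c[0]+w,::-1],(400,360),interpolation=cv2.INTER_CUBIC)
cv2.imwrite(f'pics/{sys.argv[1]}.png',np.hstack([crop('top',a,[.52,.08,.07]),crop('side',b,[.52,.08,.07])]))
E
python3 chk.py s1
```

```text
t 29.975 q [ 0.673  0.634  1.876 -1.043  0.829  0.644] p [0.5046 0.2359 0.0614] F [-0.1  1.1  0. ]
[[ 0.474  0.668  0.573]
 [-0.436  0.744 -0.506]
 [-0.765 -0.01   0.644]] tilt 40.1
top lever_grip [(0.5, array([0.5465, 0.131 , 0.0717]))]
top pad_face [(0.26, array([0.4155, 0.1027, 0.0255]))]
side lever_grip [(0.86, array([0.5271, 0.1606, 0.0773]))]
side pad_face [(0.43, array([ 0.5654, -0.0129,  0.0368])), (0.27, array([0.5418, 0.094 , 0.0588]))]
```

View pics/s1.png

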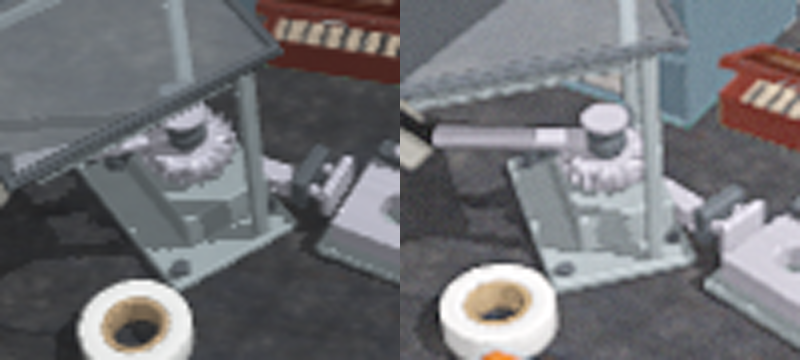

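Stroke 1 works: the wheel turned and the pad moved towards the plate. The rear stop gave 27 N, so I'm shortening the back swing. Stroke 2:

Emit:
servo_tool:
  plan:
    - [[-0.0035,-0.02,-0.004,0],[-0.0063,-0.04,-0.0075,0],[-0.007,-0.06,-0.009,0],[-0.0068,-0.08,-0.0085,0],[-0.0045,-0.1,-0.0055,0],[-0.002,-0.118,-0.0025,0],[-0.002,-0.118,-0.0025,0]]

```text
t: 31.15
ee_pos: [0.423, 0.1501, 0.0627]
tcp_rot: [0.147, 0.395, -0.326, 0.846]
force: [0.5, 1.8, 0.5]
grip_width: 0.399
```

Emit:
servo_tool:
  plan:
    - [[-0.0025,0.02,-0.0035,0],[-0.0045,0.04,-0.006,0],[-0.005,0.06,-0.0065,0],[-0.004,0.08,-0.005,0],[-0.0015,0.1,-0.001,0],[0.001,0.113,0.0015,0],[0.003,0.123,0.0035,0],[0.003,0.123,0.0035,0]]

```text
t: 32.15
ee_pos: [0.5091, 0.239, 0.0612]
tcp_rot: [0.147, 0.395, -0.326, 0.846]
force: [-0.8, -0.4, 0.2]
grip_width: 0.4
```

```bash
python3 chk.py s2
```

```text
t 32.15 q [ 0.673  0.641  1.862 -1.038  0.832  0.635] p [0.5091 0.239  0.0612] F [-0.8 -0.4  0.2]
[[ 0.474  0.668  0.573]
 [-0.436  0.744 -0.506]
 [-0.765 -0.01   0.644]] tilt 40.1
top lever_grip [(0.44, array([0.5492, 0.1313, 0.0727]))]
top pad_face []
side lever_grip [(0.61, array([0.5286, 0.1631, 0.0757]))]
side pad_face [(0.31, array([0.5324, 0.1658, 0.0731]))]
```

Emit:
servo_tool:
  plan:
    - [[-0.004,-0.02,-0.004,0],[-0.007,-0.04,-0.008,0],[-0.008,-0.06,-0.01,0],[-0.0078,-0.08,-0.0095,0],[-0.006,-0.1,-0.0075,0],[-0.003,-0.123,-0.0035,0],[-0.003,-0.123,-0.0035,0]]

```text
t: 33.33
ee_pos: [0.423, 0.15, 0.0628]
tcp_rot: [0.147, 0.395, -0.326, 0.846]
force: [0.2, 0.8, -1.0]
grip_width: 0.399
```

Emit:
servo_tool:
  plan:
    - [[-0.0025,0.02,-0.0035,0],[-0.0045,0.04,-0.006,0],[-0.005,0.06,-0.0065,0],[-0.004,0.08,-0.005,0]]

```text
t: 33.83
ee_pos: [0.4716, 0.2146, 0.0612]
tcp_rot: [0.146, 0.396, -0.327, 0.846]
force: [-3.9, -1.3, 1.5]
grip_width: 0.402
```

Emit:
servo_tool:
  plan:
    - [[0.0025,0.02,0.004,0],[0.005,0.033,0.0065,0],[0.007,0.043,0.0085,0],[0.007,0.043,0.0085,0]]

```text
t: 34.33
ee_pos: [0.509, 0.239, 0.0611]
tcp_rot: [0.147, 0.395, -0.326, 0.846]
force: [-3.5, -0.1, 1.0]
grip_width: 0.399
```

Run:
```python
from h import *
st()
a=snap('top');b=snap('side')
def crop(n,im,P,w=34,h=30):
    c=proj(n,P).astype(int);print(n,c-[w,h]);return cv2.resize(im[c[1]-h:c[1]+h,c[0]-w:c[0]+w,::-1],(400,353),interpolation=cv2.INTER_CUBIC)
cv2.imwrite('pics/s3.png',np.hstack([crop('top',a,[.56,.0,.03]),crop('side',b,[.56,.0,.03])]))
```

```text
t 34.325 q [ 0.673  0.641  1.862 -1.037  0.832  0.635] p [0.509  0.239  0.0611] F [-3.5 -0.1  1. ]
[[ 0.474  0.668  0.573]
 [-0.436  0.744 -0.506]
 [-0.765 -0.01   0.644]] tilt 40.1
top [259 170]
side [266 170]
```

View pics/s3.png

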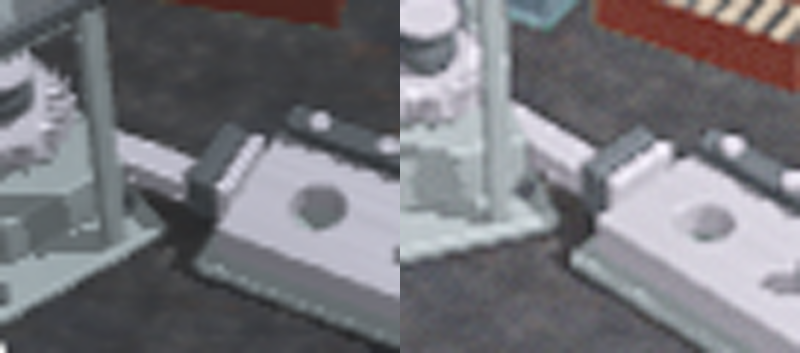

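The pad is on the plate with the springs partly compressed. I'm returning, then going forward in small force-checked steps.

Emit:
servo_tool:
  plan:
    - [[-0.004,-0.02,-0.004,0],[-0.007,-0.04,-0.008,0],[-0.008,-0.06,-0.01,0],[-0.0078,-0.08,-0.0095,0],[-0.006,-0.1,-0.0075,0],[-0.003,-0.123,-0.0035,0],[-0.003,-0.123,-0.0035,0]]

```text
t: 35.3
ee_pos: [0.4231, 0.1501, 0.0629]
tcp_rot: [0.147, 0.395, -0.326, 0.846]
force: [-0.0, 1.0, 0.1]
grip_width: 0.4
```

Emit:
servo_tool:
  plan:
    - [[-0.0025,0.015,-0.003,0],[-0.004,0.03,-0.0055,0],[-0.004,0.03,-0.0055,0]]

```text
t: 35.67
ee_pos: [0.4388, 0.1786, 0.0615]
tcp_rot: [0.147, 0.395, -0.326, 0.846]
force: [-0.6, -0.8, -0.2]
grip_width: 0.399
```

Emit:
servo_tool:
  plan:
    - [[-0.0007,0.006,-0.0006,0],[-0.0007,0.006,-0.0006,0]]

```text
t: 35.92
ee_pos: [0.4413, 0.1825, 0.0615]
tcp_rot: [0.147, 0.396, -0.326, 0.846]
force: [-3.8, -0.8, -0.1]
grip_width: 0.402
```

Emit:
servo_tool:
  plan:
    - [[-0.0003,0.006,-0.0003,0],[-0.0003,0.006,-0.0003,0]]

```text
t: 36.17
ee_pos: [0.4451, 0.1872, 0.0616]
tcp_rot: [0.147, 0.396, -0.326, 0.846]
force: [-2.0, -1.6, -0.3]
grip_width: 0.403
```

Emit:
servo_tool:
  plan:
    - [[0,0.006,0,0],[0,0.006,0,0]]

```text
t: 36.42
ee_pos: [0.4491, 0.1916, 0.0615]
tcp_rot: [0.147, 0.396, -0.326, 0.846]
force: [-2.9, -1.1, -0.7]
grip_width: 0.401
```

Emit:
servo_tool:
  plan:
    - [[0,0.006,0,0],[0,0.006,0,0]]

```text
t: 36.67
ee_pos: [0.4532, 0.196, 0.0616]
tcp_rot: [0.147, 0.395, -0.326, 0.846]
force: [-3.4, -1.1, -0.3]
grip_width: 0.403
```

Emit:
servo_tool:
  plan:
    - [[0,0.006,0,0],[0,0.006,0,0]]

```text
t: 36.92
ee_pos: [0.4572, 0.2005, 0.0616]
tcp_rot: [0.147, 0.395, -0.326, 0.846]
force: [-3.2, -0.7, 1.2]
grip_width: 0.404
```

Emit:
servo_tool:
  plan:
    - [[0.0002,0.006,0.0003,0],[0.0002,0.006,0.0003,0]]

```text
t: 37.17
ee_pos: [0.4614, 0.2046, 0.0615]
tcp_rot: [0.147, 0.395, -0.326, 0.846]
force: [-3.6, -1.3, 0.8]
grip_width: 0.398
```

Emit:
servo_tool:
  plan:
    - [[0.0003,0.005,0.0004,0],[0.0003,0.005,0.0004,0]]

```text
t: 37.42
ee_pos: [0.4649, 0.2078, 0.0614]
tcp_rot: [0.147, 0.396, -0.327, 0.846]
force: [-6.3, -0.6, 1.4]
grip_width: 0.405
```

Emit:
servo_tool:
  plan:
    - [[0.0003,0.003,0.0003,0],[0.0003,0.003,0.0003,0]]

```text
t: 37.67
ee_pos: [0.4669, 0.2094, 0.0613]
tcp_rot: [0.146, 0.396, -0.327, 0.846]
force: [-7.4, -1.9, 1.7]
grip_width: 0.402
```

Emit:
servo_tool:
  plan:
    - [[0.0003,0.003,0.0003,0],[0.0003,0.003,0.0003,0]]

```text
t: 37.92
ee_pos: [0.4695, 0.2116, 0.0613]
tcp_rot: [0.147, 0.396, -0.327, 0.846]
force: [-4.8, -1.5, -0.0]
grip_width: 0.403
```

Emit:
servo_tool:
  plan:
    - [[0.0005,0.004,0.0005,0],[0.0005,0.004,0.0005,0]]

```text
t: 38.17
ee_pos: [0.473, 0.2144, 0.0613]
tcp_rot: [0.147, 0.395, -0.326, 0.846]
force: [-3.6, -2.3, -1.0]
grip_width: 0.402
```

Emit:
servo_tool:
  plan:
    - [[0.0006,0.004,0.0006,0],[0.0006,0.004,0.0006,0]]

```text
t: 38.42
ee_pos: [0.4767, 0.217, 0.0614]
tcp_rot: [0.147, 0.395, -0.326, 0.846]
force: [-1.0, -1.3, -0.2]
grip_width: 0.4
```

Run:
```python
from h import *
st()
s=bot.observe();M=Ro.from_quat(s['tcp_rot']).as_matrix()
print('p0 frame',M.T@(np.array(s['ee_pos'])-[.4395,.179,.0632]))
print(look('side','pad_face') if snap('side') is not None else 0)
```

```text
t 38.425 q [ 0.679  0.597  1.963 -1.081  0.807  0.705] p [0.4767 0.217  0.0614] F [-1.  -1.3 -0.2]
[[ 0.475  0.668  0.573]
 [-0.436  0.744 -0.506]
 [-0.765 -0.009  0.644]] tilt 40.1
p0 frame [0.00250748 0.05314712 0.00090412]
[(0.56, array([ 0.5664, -0.0199,  0.0433])), (0.5, array([ 0.5315, -0.0839,  0.0309])), (0.17, array([0.5175, 0.1507, 0.0751]))]
```

Emit:
servo_tool:
  plan:
    - [[0.0006,0.004,0.0008,0],[0.0006,0.004,0.0008,0]]

```text
t: 38.78
ee_pos: [0.4798, 0.219, 0.0612]
tcp_rot: [0.147, 0.395, -0.327, 0.846]
force: [-3.3, -3.5, -0.4]
grip_width: 0.404
```

Emit:
servo_tool:
  plan:
    - [[0.0006,0.004,0.0008,0],[0.0006,0.004,0.0008,0]]

```text
t: 39.02
ee_pos: [0.4829, 0.2212, 0.061]
tcp_rot: [0.146, 0.396, -0.327, 0.846]
force: [-1.8, -1.6, -1.6]
grip_width: 0.401
```

Emit:
servo_tool:
  plan:
    - [[0.0008,0.005,0.0011,0],[0.0008,0.005,0.0011,0]]

```text
t: 39.28
ee_pos: [0.4876, 0.2243, 0.0612]
tcp_rot: [0.147, 0.395, -0.327, 0.846]
force: [-5.0, -3.0, 0.9]
grip_width: 0.402
```

Emit:
servo_tool:
  plan:
    - [[0.0009,0.005,0.0012,0],[0.0009,0.005,0.0012,0]]

```text
t: 39.52
ee_pos: [0.4917, 0.2268, 0.0611]
tcp_rot: [0.147, 0.396, -0.327, 0.846]
force: [-5.7, -4.6, 0.5]
grip_width: 0.4
```

Emit:
servo_tool:
  plan:
    - [[0.0008,0.004,0.0012,0],[0.0008,0.004,0.0012,0]]

```text
t: 39.78
ee_pos: [0.4953, 0.229, 0.061]
tcp_rot: [0.147, 0.396, -0.327, 0.846]
force: [-9.5, -0.3, 0.8]
grip_width: 0.404
```

Emit:
servo_tool:
  plan:
    - [[0.0008,0.004,0.0012,0],[0.0008,0.004,0.0012,0]]

```text
t: 40.02
ee_pos: [0.4983, 0.2299, 0.061]
tcp_rot: [0.146, 0.396, -0.328, 0.845]
force: [-10.8, -7.0, 1.1]
grip_width: 0.402
```

Emit:
servo_tool:
  plan:
    - [[0.0006,0.003,0.0009,0],[0.0006,0.003,0.0009,0]]

```text
t: 40.28
ee_pos: [0.503, 0.2332, 0.062]
tcp_rot: [0.147, 0.395, -0.326, 0.846]
force: [-0.1, 0.3, -0.1]
grip_width: 0.4
```

Run:
```python
from h import *
st()
s=bot.observe();M=Ro.from_quat(s['tcp_rot']).as_matrix()
print('p0 frame',M.T@(np.array(s['ee_pos'])-[.4395,.179,.0632]))
a=snap('top');b=snap('side')
def crop(n,im,P,w=34,h=30):
    c=proj(n,P).astype(int);print(n,c-[w,h]);return cv2.resize(im[c[1]-h:c[1]+h,c[0]-w:c[0]+w,::-1],(400,353),interpolation=cv2.INTER_CUBIC)
cv2.imwrite('pics/s4.png',np.hstack([crop('top',a,[.56,.0,.03]),crop('side',b,[.56,.0,.03])]))
```

```text
t 40.275 q [ 0.671  0.629  1.885 -1.049  0.824  0.648] p [0.503  0.2332 0.062 ] F [-0.1  0.3 -0.1]
[[ 0.475  0.668  0.573]
 [-0.435  0.744 -0.507]
 [-0.765 -0.008  0.644]] tilt 40.1
p0 frame [0.00755326 0.08278251 0.00813187]
top [259 170]
side [266 170]
```

View pics/s4.png

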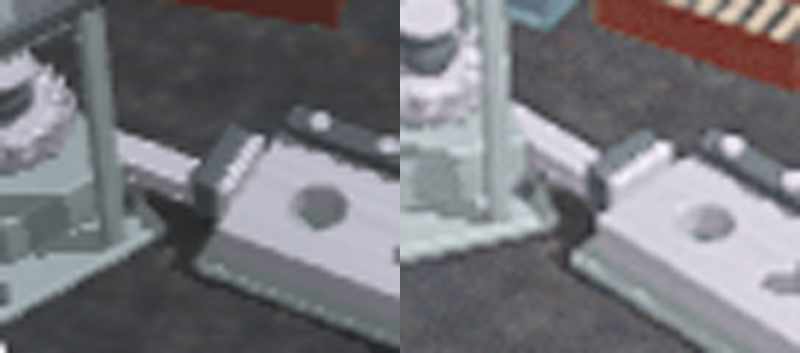

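Run:
```python
from h import *
for n in('top','side'):
    snap(n)
    for l in('lever_grip','lever','pad_face','wheel_top','plate'): print(n,l,look(n,l)[:2])
```

```text
top lever_grip [(0.64, array([0.5474, 0.1338, 0.0705]))]
top lever [(0.63, array([0.5511, 0.1371, 0.0784]))]
top pad_face [(0.58, array([ 0.5638, -0.0194,  0.0423])), (0.42, array([0.5494, 0.1354, 0.0767]))]
top wheel_top [(0.58, array([0.5511, 0.0932, 0.0587]))]
top plate [(0.96, array([ 0.5401, -0.0884,  0.0297]))]
side lever_grip [(0.7, array([0.5289, 0.1585, 0.0778]))]
side lever [(0.59, array([0.5269, 0.1573, 0.0753]))]
side pad_face []
side wheel_top [(0.51, array([0.5459, 0.0915, 0.0591]))]
side plate [(0.58, array([ 0.532 , -0.0841,  0.0292]))]
```

Emit:
servo_tool:
  plan:
    - [[0.0006,0.004,0.0009,0],[0.0006,0.004,0.0009,0]]

```text
t: 41.22
ee_pos: [0.506, 0.235, 0.0617]
tcp_rot: [0.147, 0.395, -0.326, 0.846]
force: [0.8, -0.6, 0.6]
grip_width: 0.401
```

Emit:
servo_tool:
  plan:
    - [[-0.004,-0.02,-0.004,0],[-0.007,-0.04,-0.008,0],[-0.008,-0.06,-0.01,0],[-0.0075,-0.08,-0.009,0],[-0.0055,-0.1,-0.007,0],[-0.003,-0.117,-0.0035,0],[-0.003,-0.117,-0.0035,0]]

```text
t: 42.1
ee_pos: [0.4239, 0.1505, 0.063]
tcp_rot: [0.147, 0.395, -0.327, 0.846]
force: [-0.0, -0.0, 0.0]
grip_width: 0.4
```

Emit:
servo_tool:
  plan:
    - [[-0.0025,0.014,-0.003,0],[-0.0035,0.025,-0.005,0],[-0.0035,0.025,-0.005,0]]

```text
t: 42.48
ee_pos: [0.4371, 0.175, 0.062]
tcp_rot: [0.147, 0.395, -0.326, 0.846]
force: [-0.1, -0.2, -0.9]
grip_width: 0.399
```

Emit:
servo_tool:
  plan:
    - [[-0.0007,0.005,-0.0006,0],[-0.0007,0.005,-0.0006,0]]

```text
t: 42.72
ee_pos: [0.4391, 0.1781, 0.0622]
tcp_rot: [0.147, 0.395, -0.326, 0.846]
force: [-0.7, 0.0, -0.1]
grip_width: 0.404
```

Run:
```python
from h import *
a=snap('top');b=snap('side')
for n in('top','side'):
    for l in('lever_grip','lever'): print(n,l,look(n,l)[:2])
def crop(n,im,P,w=45,h=40):
    c=proj(n,P).astype(int);return cv2.resize(im[c[1]-h:c[1]+h,c[0]-w:c[0]+w,::-1],(400,353),interpolation=cv2.INTER_CUBIC)
cv2.imwrite('pics/s5.png',np.hstack([crop('top',a,[.49,.14,.07]),crop('side',b,[.49,.14,.07])]))
```

```text
top lever_grip [(0.88, array([0.497 , 0.1395, 0.076 ]))]
top lever [(0.75, array([0.4994, 0.1401, 0.0776]))]
side lever_grip [(0.86, array([0.4999, 0.1385, 0.0786])), (0.67, array([ 0.5307, -0.0844,  0.0301]))]
side lever [(0.85, array([0.4984, 0.1352, 0.0767]))]
```

View pics/s5.png

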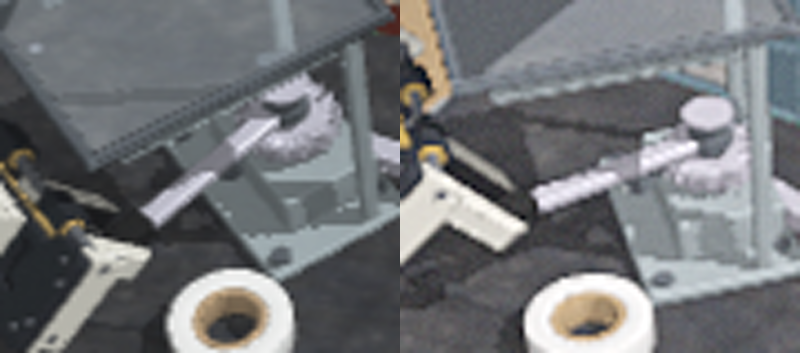

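The lever is still between the fingers. I'll continue forward in small steps.

Emit:
servo_tool:
  plan:
    - [[-0.0004,0.005,-0.0004,0],[-0.0004,0.005,-0.0004,0]]

```text
t: 43.28
ee_pos: [0.442, 0.1822, 0.0622]
tcp_rot: [0.147, 0.395, -0.326, 0.846]
force: [-2.1, -0.5, 0.5]
grip_width: 0.398
```

Emit:
servo_tool:
  plan:
    - [[-0.0002,0.004,-0.0002,0],[-0.0002,0.004,-0.0002,0]]

```text
t: 43.52
ee_pos: [0.4446, 0.1855, 0.0622]
tcp_rot: [0.147, 0.395, -0.326, 0.846]
force: [-1.3, -0.1, 0.0]
grip_width: 0.399
```

Emit:
servo_tool:
  plan:
    - [[0,0.005,0,0],[0,0.005,0,0]]

```text
t: 43.78
ee_pos: [0.448, 0.1892, 0.0622]
tcp_rot: [0.147, 0.395, -0.326, 0.846]
force: [-1.9, 0.6, -0.8]
grip_width: 0.398
```

Emit:
servo_tool:
  plan:
    - [[0,0.004,0,0],[0,0.004,0,0]]

```text
t: 44.02
ee_pos: [0.4507, 0.1921, 0.0622]
tcp_rot: [0.147, 0.395, -0.326, 0.846]
force: [-1.4, 0.1, 0.3]
grip_width: 0.401
```

Emit:
servo_tool:
  plan:
    - [[0,0.005,0,0],[0,0.005,0,0]]

```text
t: 44.28
ee_pos: [0.4541, 0.1959, 0.0621]
tcp_rot: [0.147, 0.395, -0.326, 0.846]
force: [-1.7, -0.0, -1.0]
grip_width: 0.403
```

Emit:
servo_tool:
  plan:
    - [[0,0.004,0,0],[0,0.004,0,0]]

```text
t: 44.52
ee_pos: [0.4567, 0.1988, 0.0621]
tcp_rot: [0.147, 0.395, -0.326, 0.846]
force: [-2.4, 0.4, -0.1]
grip_width: 0.397
```

Emit:
servo_tool:
  plan:
    - [[0.0002,0.005,0.0003,0],[0.0002,0.005,0.0003,0]]

```text
t: 44.78
ee_pos: [0.4604, 0.2024, 0.0621]
tcp_rot: [0.147, 0.395, -0.326, 0.846]
force: [-1.1, 0.5, 0.7]
grip_width: 0.398
```

Emit:
servo_tool:
  plan:
    - [[0.0003,0.004,0.0003,0],[0.0003,0.004,0.0003,0]]

```text
t: 45.02
ee_pos: [0.4633, 0.205, 0.062]
tcp_rot: [0.147, 0.395, -0.326, 0.846]
force: [-1.5, -0.3, -0.7]
grip_width: 0.402
```

Emit:
servo_tool:
  plan:
    - [[0.0003,0.005,0.0004,0],[0.0003,0.005,0.0004,0]]

```text
t: 45.28
ee_pos: [0.4671, 0.2084, 0.062]
tcp_rot: [0.147, 0.395, -0.326, 0.846]
force: [-0.9, -0.7, -1.3]
grip_width: 0.401
```

Emit:
servo_tool:
  plan:
    - [[0.0003,0.004,0.0004,0],[0.0003,0.004,0.0004,0]]

```text
t: 45.52
ee_pos: [0.47, 0.211, 0.0619]
tcp_rot: [0.147, 0.395, -0.326, 0.846]
force: [-2.6, -1.6, 0.7]
grip_width: 0.4
```

Emit:
servo_tool:
  plan:
    - [[0.0005,0.005,0.0006,0],[0.0005,0.005,0.0006,0]]

```text
t: 45.78
ee_pos: [0.4739, 0.2142, 0.0619]
tcp_rot: [0.147, 0.395, -0.326, 0.846]
force: [-1.9, -0.3, -0.5]
grip_width: 0.403
```

Emit:
servo_tool:
  plan:
    - [[0.0005,0.004,0.0006,0],[0.0005,0.004,0.0006,0]]

```text
t: 46.02
ee_pos: [0.4771, 0.2165, 0.0619]
tcp_rot: [0.147, 0.395, -0.326, 0.846]
force: [-2.3, -0.9, -0.5]
grip_width: 0.4
```

Emit:
servo_tool:
  plan:
    - [[0.0007,0.005,0.0009,0],[0.0007,0.005,0.0009,0]]

```text
t: 46.28
ee_pos: [0.4813, 0.2195, 0.0619]
tcp_rot: [0.147, 0.395, -0.326, 0.846]
force: [-3.0, 0.1, 0.9]
grip_width: 0.401
```

Emit:
servo_tool:
  plan:
    - [[0.0007,0.004,0.0009,0],[0.0007,0.004,0.0009,0]]

```text
t: 46.52
ee_pos: [0.4847, 0.2216, 0.0618]
tcp_rot: [0.147, 0.395, -0.326, 0.846]
force: [-3.3, -0.4, 0.3]
grip_width: 0.403
```

Emit:
servo_tool:
  plan:
    - [[0.0008,0.004,0.001,0],[0.0008,0.004,0.001,0]]

```text
t: 46.78
ee_pos: [0.4883, 0.2237, 0.0618]
tcp_rot: [0.147, 0.395, -0.326, 0.846]
force: [-3.2, 0.3, 0.0]
grip_width: 0.398
```

Run:
```python
from h import *
# compare ram/pad area with earlier pictures: gap profile along nest y at x~0, z~.04 (ram head / pad tops), plus wheel
b=snap('side');a=snap('top')
import glob
o={'top':cv2.imread('pics/top0.png')[:,:,::-1],'side':cv2.imread('pics/side0.png')[:,:,::-1]}
for n,im in(('top',a),('side',b)):
    for x in (0,.008):
        pr=[]
        for y in np.arange(.108,.178,.003):
            u,v=proj(n,np.r_[nest(x,y),.044]);pr.append(int(cv2.getRectSubPix(im.copy(),(1,1),(float(u),float(v)))[0,0].mean()))
        print(n,x,pr)
```

```text
top 0 [168, 169, 195, 193, 125, 91, 101, 101, 98, 86, 72, 67, 67, 70, 72, 71, 70, 67, 66, 65, 63, 64, 62, 62]
top 0.008 [168, 162, 204, 195, 132, 102, 102, 100, 98, 86, 69, 68, 68, 71, 71, 68, 67, 68, 70, 70, 70, 70, 69, 67]
side 0 [200, 216, 231, 222, 179, 139, 137, 140, 135, 126, 104, 84, 89, 90, 88, 92, 89, 89, 86, 88, 90, 88, 87, 79]
side 0.008 [202, 209, 228, 225, 180, 145, 139, 139, 137, 125, 102, 97, 105, 104, 99, 98, 100, 102, 103, 104, 108, 104, 103, 101]
```

Run:
```python
from h import *
ims={'s3':cv2.imread('pics/s3.png'),'s4':cv2.imread('pics/s4.png')}
off={'top':(259,170),'side':(266,170)}
for n in('top','side'):
    live=snap(n)
    c0=off[n];L=cv2.resize(live[c0[1]:c0[1]+60,c0[0]:c0[0]+68,::-1],(400,353),interpolation=cv2.INTER_CUBIC)
    for k in('s3','s4','now'):
        im=L if k=='now' else ims[k][:,:400] if n=='top' else ims[k][:,400:]
        ys=np.arange(.108,.178,.001);pr=[]
        for y in ys:
            v=[]
            for x in(-.01,-.005,0,.005,.01):
                u=(proj(n,np.r_[nest(x,y),.044])-c0+.5)*5.88;v.append(cv2.getRectSubPix(im,(1,1),(float(u[0]),float(u[1])))[0,0].mean())
            pr.append(np.mean(v))
        print(n,k,np.int32(pr[:36]))
```

```text
top s3 [168 160 155 158 170 185 197 204 206 203 191 167 139 113  97  92  94  99
 102 103 102 101 100  99  98  96  94  91  89  87  89  92  95  97  99 100]
top s4 [166 158 154 160 174 189 200 205 206 203 192 172 148 128 114 106 102 100
 100 100  99  99  99  96  91  83  79  83  91  99 103 103 101 100 100 100]
top now [169 160 154 158 170 185 197 204 206 204 191 168 138 113  97  91  94  99
 102 103 102 101 100  99  98  96  94  91  89  88  89  93  95  97  99 100]
side s3 [196 198 203 209 217 226 233 239 240 235 225 211 192 171 149 134 126 127
 134 141 144 142 139 137 135 134 133 131 128 125 121 120 122 125 127 129]
side s4 [198 200 205 212 220 228 235 238 237 231 220 207 191 174 157 144 135 132
 132 134 135 135 134 133 131 128 124 121 120 121 123 126 130 131 130 127]
side now [197 199 203 209 217 225 233 238 239 235 225 211 193 172 151 135 126 127
 133 139 142 141 139 138 137 136 133 130 127 124 122 122 124 127 127 127]
```

Emit:
servo_tool:
  plan:
    - [[0.0008,0.004,0.001,0],[0.0008,0.004,0.001,0]]

```text
t: 47.22
ee_pos: [0.4919, 0.2258, 0.0618]
tcp_rot: [0.147, 0.395, -0.326, 0.846]
force: [-3.7, 1.3, 0.3]
grip_width: 0.398
```

Emit:
servo_tool:
  plan:
    - [[0.0008,0.004,0.0011,0],[0.0008,0.004,0.0011,0]]

```text
t: 47.48
ee_pos: [0.4956, 0.2279, 0.0618]
tcp_rot: [0.147, 0.395, -0.326, 0.846]
force: [-3.2, 0.4, -0.6]
grip_width: 0.399
```

```bash
cat > ram.py <<'E'
from h import *
off={'top':(259,170),'side':(266,170)}
s=bot.observe();M=Ro.from_quat(s['tcp_rot']).as_matrix();print('t',s['t'],'y',(M.T@(np.array(s['ee_pos'])-[.4395,.179,.0632])).round(4),'F',np.round(s['force'],1))
n='top';live=snap(n);c0=off[n];im=cv2.resize(live[c0[1]:c0[1]+60,c0[0]:c0[0]+68,::-1],(400,353),interpolation=cv2.INTER_CUBIC)
pr=[]
for y in np.arange(.118,.143,.001):
    v=[]
    for x in(-.01,-.005,0,.005,.01):
        u=(proj(n,np.r_[nest(x,y),.044])-c0+.5)*5.88;v.append(cv2.getRectSubPix(im,(1,1),(float(u[0]),float(u[1])))[0,0].mean())
    pr.append(np.mean(v))
print(np.int32(pr));print(look('top','lever_grip')[:1])
E
python3 ram.py
```

```text
t 47.475 y [0.0063 0.0739 0.0065] F [-3.2  0.4 -0.6]
[190 167 140 117 103  98  99 100 102 102 101  99  99  99  97  94  90  86
  85  85  89  93  95  97 100]
[(0.72, array([0.5409, 0.1394, 0.072 ]))]
```

Emit:
servo_tool:
  plan:
    - [[0.0009,0.004,0.0013,0],[0.0018,0.008,0.0026,0],[0.0018,0.008,0.0026,0]]

```text
t: 47.95
ee_pos: [0.5033, 0.2318, 0.0621]
tcp_rot: [0.147, 0.395, -0.326, 0.846]
force: [-3.4, -0.1, 0.3]
grip_width: 0.4
```

```bash
python3 ram.py
```

```text
t 47.95 y [0.0081 0.082  0.0091] F [-3.4 -0.1  0.3]
[190 168 142 122 108 102 101 101 101 101  99  99  98  98  96  91  87  87
  90  94  96  97  97  98  99]
[(0.43, array([0.5451, 0.1332, 0.0741]))]
```

Emit:
servo_tool:
  plan:
    - [[0.0009,0.004,0.0013,0],[0.0009,0.004,0.0013,0]]

```text
t: 48.3
ee_pos: [0.5071, 0.2335, 0.0622]
tcp_rot: [0.147, 0.395, -0.327, 0.846]
force: [-2.6, -1.7, -0.6]
grip_width: 0.399
```

Emit:
servo_tool:
  plan:
    - [[0.0009,0.004,0.0014,0],[0.0009,0.004,0.0014,0]]

```text
t: 48.55
ee_pos: [0.5109, 0.2354, 0.0623]
tcp_rot: [0.147, 0.395, -0.326, 0.846]
force: [-3.6, -0.9, -0.2]
grip_width: 0.399
```

```bash
python3 ram.py
```

```text
t 48.55 y [0.01   0.0897 0.0118] F [-3.6 -0.9 -0.2]
[192 174 152 131 116 107 103 101 100 100  99  99  99  97  91  83  79  83
  91  99 103 103 101 100 100]
[(0.51, array([0.5495, 0.1278, 0.0717]))]
```

Emit:
servo_tool:
  plan:
    - [[0.001,0.004,0.0015,0],[0.001,0.004,0.0015,0]]

```text
t: 48.9
ee_pos: [0.5134, 0.2356, 0.062]
tcp_rot: [0.146, 0.396, -0.328, 0.845]
force: [-13.6, -6.5, 4.2]
grip_width: 0.4
```

Emit:
servo_tool:
  plan:
    - [[0.001,0.003,0.0015,0],[0.001,0.003,0.0015,0]]

```text
t: 49.15
ee_pos: [0.5146, 0.2349, 0.0616]
tcp_rot: [0.144, 0.396, -0.331, 0.844]
force: [-26.4, -8.9, 10.9]
grip_width: 0.406
```

```bash
python3 ram.py
```

```text
t 49.15 y [0.0115 0.0919 0.0138] F [-26.4  -8.9  10.9]
[192 172 148 128 114 106 102 101 100 100  99  99  98  97  91  84  79  82
  91  99 103 103 101 100 100]
[(0.45, array([0.5474, 0.1278, 0.0672]))]
```

Emit:
servo_tool:
  plan:
    - [[-0.005,-0.02,-0.006,0],[-0.009,-0.04,-0.012,0],[-0.0115,-0.06,-0.016,0],[-0.012,-0.08,-0.0175,0],[-0.011,-0.1,-0.016,0],[-0.009,-0.115,-0.014,0],[-0.0065,-0.13,-0.0105,0],[-0.0065,-0.13,-0.0105,0]]

```text
t: 50.25
ee_pos: [0.4226, 0.1495, 0.0624]
tcp_rot: [0.147, 0.395, -0.326, 0.846]
force: [0.2, 1.8, 0.9]
grip_width: 0.4
```

```bash
python3 ram.py
```

```text
t 50.25 y [ 0.0054 -0.0332  0.0048] F [0.2 1.8 0.9]
[193 172 147 124 109 102 101 100  98  93  87  82  82  86  94 100 103 104
 103 102 100  99  99  99  96]
[(0.63, array([0.4862, 0.1307, 0.0724]))]
```

Emit:
servo_tool:
  plan:
    - [[-0.003,0.015,-0.0035,0],[-0.0045,0.027,-0.0055,0]]

```text
t: 50.6
ee_pos: [0.4352, 0.1752, 0.0616]
tcp_rot: [0.147, 0.396, -0.327, 0.846]
force: [-4.1, -1.8, 1.5]
grip_width: 0.401
```

Emit:
servo_tool:
  plan:
    - [[-0.0007,0.005,-0.0006,0]]

```text
t: 50.72
ee_pos: [0.4379, 0.1797, 0.0617]
tcp_rot: [0.147, 0.396, -0.326, 0.846]
force: [-5.5, -0.3, 2.1]
grip_width: 0.402
```

Emit:
servo_tool:
  plan:
    - [[-0.0003,0.004,-0.0003,0],[-0.0003,0.004,-0.0003,0]]

```text
t: 50.98
ee_pos: [0.4404, 0.1824, 0.0619]
tcp_rot: [0.147, 0.395, -0.326, 0.846]
force: [-1.9, 0.2, 0.1]
grip_width: 0.403
```

Emit:
servo_tool:
  plan:
    - [[-0.0002,0.003,-0.0002,0],[-0.0002,0.003,-0.0002,0]]

```text
t: 51.22
ee_pos: [0.4421, 0.1847, 0.062]
tcp_rot: [0.147, 0.395, -0.326, 0.846]
force: [-1.9, -0.5, -0.1]
grip_width: 0.402
```

```bash
python3 ram.py
```

```text
t 51.225 y [-0.0003  0.0059 -0.0022] F [-1.9 -0.5 -0.1]
[192 172 146 123 105  95  89  86  83  82  84  90  96 100 103 103 102 100
  99  99  99  98  93  87  82]
[(0.84, array([0.4985, 0.1413, 0.0742]))]
```

Emit:
servo_tool:
  plan:
    - [[0,0.009,0,0],[0,0.018,0,0],[0.0002,0.027,0.0002,0],[0.0005,0.036,0.0005,0]]

```text
t: 51.82
ee_pos: [0.467, 0.2114, 0.0615]
tcp_rot: [0.147, 0.395, -0.326, 0.846]
force: [-6.0, -1.8, 1.9]
grip_width: 0.401
```

```bash
python3 ram.py
```

```text
t 51.825 y [ 0.0002  0.0425 -0.0017] F [-6.  -1.8  1.9]
[194 172 143 114  91  77  74  79  88  97 102 103 103 102 100  99  98  98
  95  90  85  82  83  87  93]
[(0.66, array([0.5103, 0.1521, 0.0742]))]
```

Emit:
servo_tool:
  plan:
    - [[0.0008,0.009,0.001,0],[0.0018,0.018,0.0025,0],[0.003,0.027,0.0045,0],[0.0048,0.036,0.0065,0]]

```text
t: 52.42
ee_pos: [0.4965, 0.2325, 0.0616]
tcp_rot: [0.147, 0.396, -0.327, 0.846]
force: [-7.1, 0.1, 1.8]
grip_width: 0.403
```

```bash
python3 ram.py
```

```text
t 52.425 y [0.0049 0.0779 0.0046] F [-7.1  0.1  1.8]
[190 167 140 118 104  99  99 101 102 102 101  99  98  98  97  96  95  97
  98  98  98  98  97  97  99]
[(0.67, array([0.5406, 0.1393, 0.0722]))]
```

Emit:
servo_tool:
  plan:
    - [[0.0009,0.005,0.0013,0],[0.0018,0.009,0.0026,0]]

```text
t: 52.78
ee_pos: [0.5046, 0.2369, 0.0617]
tcp_rot: [0.147, 0.396, -0.326, 0.846]
force: [-6.1, 1.0, 1.1]
grip_width: 0.4
```

Emit:
servo_tool:
  plan:
    - [[0.0008,0.003,0.0012,0],[0.0008,0.003,0.0012,0]]

```text
t: 53.02
ee_pos: [0.5078, 0.2383, 0.0619]
tcp_rot: [0.147, 0.396, -0.326, 0.846]
force: [-4.3, 1.0, -0.9]
grip_width: 0.4
```

```bash
python3 ram.py
```

```text
t 53.025 y [0.0076 0.0898 0.0083] F [-4.3  1.  -0.9]
[190 169 146 126 112 105 102 101 101 100  99  99  99  97  92  84  79  83
  91  99 103 103 101 100 100]
[(0.61, array([0.5467, 0.1313, 0.0692]))]
```

Emit:
servo_tool:
  plan:
    - [[-0.001,-0.006,-0.0014,0],[-0.0025,-0.014,-0.003,0],[-0.004,-0.022,-0.0055,0],[-0.0055,-0.032,-0.0075,0],[-0.0065,-0.042,-0.009,0],[-0.007,-0.05,-0.0095,0]]

```text
t: 53.88
ee_pos: [0.4654, 0.2085, 0.0618]
tcp_rot: [0.147, 0.395, -0.326, 0.846]
force: [-0.2, 0.4, -0.8]
grip_width: 0.398
```

```bash
python3 ram.py
```

```text
t 53.875 y [ 0.0005  0.0392 -0.001 ] F [-0.2  0.4 -0.8]
[192 168 136 106  84  75  77  87  96 102 104 103 102 100  99  99  99  98
  93  89  88  90  94  96  99]
[]
```

Emit:
servo_tool:
  plan:
    - [[0,-0.012,0,0],[0,-0.024,0,0],[0.0008,-0.036,0.001,0],[0.0025,-0.048,0.003,0],[0.004,-0.06,0.0045,0],[0.0055,-0.071,0.0065,0]]

```text
t: 54.72
ee_pos: [0.4249, 0.1501, 0.0626]
tcp_rot: [0.147, 0.395, -0.326, 0.846]
force: [4.8, 4.0, -0.7]
grip_width: 0.398
```

```bash
python3 ram.py
```

```text
t 54.725 y [ 0.0061 -0.0313  0.0059] F [ 4.8  4.  -0.7]
[193 172 147 123 107 100  98  98  95  90  85  84  87  93 100 104 104 103
 102 101 100  99  98  96  92]
[(0.66, array([0.4892, 0.132 , 0.0732]))]
```

Emit:
servo_tool:
  plan:
    - [[-0.0025,0.015,-0.0045,0],[-0.0045,0.03,-0.0065,0],[-0.0053,0.042,-0.0075,0]]

```text
t: 55.2
ee_pos: [0.4464, 0.1888, 0.061]
tcp_rot: [0.147, 0.396, -0.326, 0.846]
force: [-3.9, -0.7, 0.1]
grip_width: 0.4
```

Emit:
servo_tool:
  plan:
    - [[0,0.008,0,0]]

```text
t: 55.32
ee_pos: [0.4517, 0.1944, 0.061]
tcp_rot: [0.147, 0.395, -0.326, 0.846]
force: [-5.0, -0.5, 1.6]
grip_width: 0.405
```

Emit:
servo_tool:
  plan:
    - [[0,0.01,0,0],[0.0005,0.02,0.0005,0]]

```text
t: 55.58
ee_pos: [0.4655, 0.2084, 0.0608]
tcp_rot: [0.147, 0.395, -0.326, 0.846]
force: [-4.9, -1.8, 0.6]
grip_width: 0.399
```

Emit:
servo_tool:
  plan:
    - [[0.001,0.009,0.0015,0]]

```text
t: 55.7
ee_pos: [0.4729, 0.2139, 0.0609]
tcp_rot: [0.147, 0.396, -0.327, 0.846]
force: [-5.0, -1.2, 1.5]
grip_width: 0.405
```

Emit:
servo_tool:
  plan:
    - [[0.001,0.009,0.0018,0]]

```text
t: 55.82
ee_pos: [0.4804, 0.2192, 0.0612]
tcp_rot: [0.147, 0.396, -0.327, 0.846]
force: [-5.3, 0.2, 0.5]
grip_width: 0.404
```

Emit:
servo_tool:
  plan:
    - [[0.0013,0.009,0.002,0],[0.003,0.018,0.0042,0]]

```text
t: 56.08
ee_pos: [0.4961, 0.2292, 0.0614]
tcp_rot: [0.147, 0.396, -0.327, 0.846]
force: [-7.3, 0.6, 1.5]
grip_width: 0.404
```

Emit:
servo_tool:
  plan:
    - [[0.0016,0.008,0.0022,0]]

```text
t: 56.2
ee_pos: [0.5035, 0.2334, 0.0615]
tcp_rot: [0.147, 0.396, -0.327, 0.846]
force: [-7.1, 0.9, 0.2]
grip_width: 0.397
```

Emit:
servo_tool:
  plan:
    - [[0.001,0.005,0.0014,0],[0.001,0.005,0.0014,0]]

```text
t: 56.45
ee_pos: [0.5084, 0.2361, 0.0617]
tcp_rot: [0.147, 0.395, -0.326, 0.846]
force: [-3.0, 0.6, -0.3]
grip_width: 0.399
```

Emit:
servo_tool:
  plan:
    - [[0.0005,0.0025,0.0008,0]]

```text
t: 56.58
ee_pos: [0.5101, 0.237, 0.0616]
tcp_rot: [0.147, 0.396, -0.326, 0.846]
force: [-7.0, 2.0, 0.3]
grip_width: 0.401
```

Emit:
servo_tool:
  plan:
    - [[0,0,0,0],[-0.03,0,0,0],[-0.08,0,0,0],[-0.12,0,0,0],[-0.12,0,0,0]]
  gripper: 0.7

```text
t: 57.2
ee_pos: [0.4539, 0.2911, 0.1559]
tcp_rot: [0.148, 0.395, -0.324, 0.847]
force: [0.6, 0.5, -0.8]
grip_width: 0.698
```

```bash
python3 ram.py; python3 -c "
from h import *
print(look('top','plate')[:1],look('top','lever')[:1])
bot.job_done();print(bot.observe()['t'])"
```

```text
t 57.2 y [-0.1124  0.0928  0.0111] F [ 0.6  0.5 -0.8]
[190 167 137 107  85  74  75  84  93  99 101 101 100  98  97  96  97  95
  90  84  79  79  83  88  94]
[(0.87, array([0.505 , 0.1574, 0.074 ]))]
[(0.95, array([ 0.5409, -0.0865,  0.0282]))] [(0.79, array([0.5093, 0.1616, 0.078 ]))]
the job is handed in; nothing more can be done
the job is handed in; nothing more can be done
```

I handed the job in at about t = 57 s, but I did not confirm that the clamp is tight. The plate part is done; I expect the clamp part may be judged not done.

**Plate:** I pushed it round its pin with shut fingers until it met the fence. In the picture it matched the square outline, and the last detection still has it lying there. The tape, bearing and vee block were not touched as far as I could tell; I did not check them at the end.

**Tool tilt:** The move interface cannot tilt the tool, so I built up a 40° tilt by pulling outward at full stretch, where the servo keeps the tilt it settles into. That let the fingers straddle the sleeve under the guard rim.

**Clamp:** I worked the lever through seven forward strokes.
- **Strokes 1 to 3:** these brought the pad onto the plate.
- **Strokes 4 to 7:** these pressed the springs. At full forward lever the pictures showed the pad up against the ram head.

**Checks that failed or disagreed:**
- **Not solid early:** I never felt the lever go solid well short of the end of its swing. The hard resistance came only near the forward end: 13 N on stroke 4, which then let go suddenly, and about 30 N on stroke 5. The stroke 5 reading may just have been the lever's stop.
- **Ram ran back:** brightness profiles across the pad suggest that from stroke 5 on the ram ran back with the lever on each return. I could not explain that against the holding pawl.
- **After release:** the lever sprang part of the way back. The ram settled roughly 5 mm short of pressed home, about one tooth, with the pad still against the plate and the springs partly compressed.
- **Force:** my first back swing hit the rear stop at about 27 N.

The gripper was open and clear of everything at the end, and the wrist force read near zero.

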